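# Clock the dial plate of the button press and fill its core magazine

## Task

Get the button press ready for the next batch. Press the dial gauge down home so that its plunger bears on the dial plate, turn the plate by its handle at least one full turn against the plunger to find the high spot, and leave the plate standing with that high spot under the plunger and the gauge still pressed home, because the ram height is set from there. Also press every large button core that is in the tray down into the spring magazine, lying flat and caught under its catches; leave the two small cores in the tray and the hammer, jar and thread cone where they are.

Things in the scene. Friction and masses are not known exactly. Their poses are not given: they have to be found in the camera images.
- spindle (a point): button press with its ram head off: grey cast bed 210 x 350 x 25 mm bolted to the bench, carrying in a row the gauge, the round dial plate and the magazine. This point: on the upright spindle of the plate, 66 mm above the bench, on top of the hub; its axes are the bed's: +y (along the row) points to the gauge, -y to the magazine, z up
- plate_mid (a point): middle of the dial plate's top, 58 mm above the bench: steel disc, 190 mm diameter, six ring-shaped nests, round a 100 mm hub that carries an upright handle. The plate sits out of true on the hub: as it turns, its edge rises and falls smoothly by about 4 mm once per turn; where the high spot lies relative to the handle differs every time
- plate (a joint): turn of the dial plate about its spindle (rad, anticlockwise from above positive, counts on over several turns, no stops, starts within 0.6 of 0). It stays where left (about 0.12 N m of drag). Seen from the spindle, the handle lies at this angle from the bed's +x towards +y
- handle_top (a point): middle of the top of the upright black turning handle on the hub, 142 mm above the bench, 40 mm from the spindle axis: a freely revolving round sleeve, 18 mm diameter, 75 mm tall, so a hand that holds it need not turn while it leads it round the circle
- gauge_knob (a point): middle of the top of the gauge's black knob (24 mm diameter, 18 mm tall, upright), 130 mm from the spindle on the bed's +y side; 153 mm above the bench with the gauge raised, 123 mm with it home. Knob, arm and dial move straight up and down together
- gauge (a joint): how far the gauge is pressed down (m): 0 fully raised, 0.030 home on its stop. It stays where left (friction: pressing down takes about 8 N, lifting about 12 N)
- dial (a point): middle of the gauge's white dial, which looks up; round housing 56 mm diameter, 18 mm thick, 84 mm from the spindle on the bed's +y side. Its sprung plunger (about 2 N) points down; with the gauge home the ball tip bears on the dial plate's outer edge all round its turn
- needle (a joint): reading of the gauge: angle of the black needle (rad, clockwise from above; at 0 it points away from the spindle), 0 with the plunger free, 0.628 for each mm the plunger is pushed in. The higher the plate under it, the more it reads: with the gauge home about 1.05 at the low spot, 3.52 at the high spot
- mag (a point): stack magazine for cores, 150 mm from the spindle on the bed's -y side. This point: on its upright axis, 105 mm above the bench, at the underside of two brass spring catches that reach 3 mm into the 46 mm bore from +x and -x, 14 mm wide, bevelled on top; axes as the bed's. A core lying loose on the bevels has its underside about 9 mm above this point
- mag_top (a point): on the magazine's axis, 40 mm above point mag, level with the tops of its four upright 7 mm guide rods. They are straight up to 22 mm above point mag and flare out above that; free gaps between them: 35 mm (in x) on the +y and -y sides, 25 mm (in y) at the catches
- follower (a joint): how far the magazine's spring follower is pushed down (m): 0 empty (its top 1 mm below point mag), 0.009 under one core, 0.010 more for each further one, 0.062 at its stop; spring 1.6 N plus 0.045 N per mm. A core pushed down (up to about 15 N) until its top is below point mag is caught: the catches snap over it and the follower holds it up against them
- tray: flat steel tray, 235 x 195 mm, fixed to the bench, floor 2 mm and lip 6 mm above the bench; origin at the middle of its underside. It holds the button cores
- core1: large flat button core, plain wood disc 44 mm diameter, 10 mm thick, 20 g, lying flat in the tray (absent in some runs); origin at its centre. Either face may be up
- core2: large flat button core, plain wood disc 44 mm diameter, 10 mm thick, 20 g, lying flat in the tray (absent in some runs); origin at its centre. Either face may be up
- core3: large flat button core, plain wood disc 44 mm diameter, 10 mm thick, 20 g, lying flat in the tray (absent in some runs); origin at its centre. Either face may be up
- core4: large flat button core, plain wood disc 44 mm diameter, 10 mm thick, 20 g, lying flat in the tray (absent in some runs); origin at its centre. Either face may be up
- core5: large flat button core, plain wood disc 44 mm diameter, 10 mm thick, 20 g, lying flat in the tray (absent in some runs); origin at its centre. Either face may be up
- small1: small button core for another job, wood disc 28 mm diameter, 10 mm thick, lying in the tray among the large ones; origin at its centre
- small2: small button core for another job, wood disc 28 mm diameter, 10 mm thick, lying in the tray among the large ones; origin at its centre
- tack_hammer: tack hammer 240 mm long lying on the bench beyond the tray; origin at the middle of its underside
- tack_jar: small glass jar, 60 mm diameter, 75 mm tall, on the bench near the gauge; origin at the middle of its underside
- thread_cone: cone of thread, 68 mm diameter, 120 mm tall, on the bench beside the tray; origin at the middle of its underside
Things that resemble listed ones, but are neither listed nor needed, are in the scene too. Leave any green look-alike of the core5 alone.

How it is judged:
By the outcome, as a careful person would: the job done as asked, in the order asked, and still so for the second after the job is handed in, with the robot touching nothing.
Of core1, core2, core3, core4, core5 only 3 to 5 are there at a start; the rules pass over those that are not, and their reading is None.
At some moment in a run one of core1, core2, core3, core4, core5 may be knocked a few centimetres aside while the robot is not near it.
Once in a run the grip may slacken for a moment while it holds something.
It also fails if it takes over 210 s, if anything falls off the work surface, if the arm or the gripper's body presses on something with over 40 N, if the wrist force passes 120 N, or if a joint passes its speed limit or range.

## Robot

A 6-joint arm with a two-finger parallel gripper is mounted at the origin on the work surface. World frame = base frame: x ahead of the robot, y to its left, z up, the work surface at z = 0. Lengths are in m, angles in rad, forces in N, time in s.
With the tool pointing down it reaches from about 0.3 to 0.85 m from the base axis. Payload 4.2 kg.
Tool frame: the origin (TCP) lies at the very end of the fingers, on their centre line; the grasp point (between the pads) lies 19 mm behind it; z points along the fingers, y is the direction in which the jaws open and shut (so a half turn about z gives the same grasp; the last joint's range is limited). The gripper opens to 91 mm and grips with 3 to 60 N. Pads are 32 mm wide; open, the fingers measure 118 mm over their backs; the gripper's body (76 mm by 178 mm) begins 60 mm behind the grasp point.
Start: joints at [-1.369, 0.32, 1.565, -0, 1.257, -0.02], TCP at [0.126, -0.561, 0.214] pointing down, gripper open.
Joint ranges: [-3.11, 3.11], [-0.84, 2.01], [0.21, 2.61], [-1.34, 4.49], [0.05, 2.63], [-2.56, 2.56]. Speed limits (rad/s): [2.57, 2.57, 3.14, 3.14, 3.14, 3.14].

## Interface

Orientations are given as a 3x3 rotation matrix whose columns are the frame's x, y, z axes.
In Python, from station import get_obs, optics, ticket gives the robot as it stands. The module is installed in compiled form; this text tells all that it offers.
- The arm moves only by the tool play_rows, never from a script. Its argument "increments" is a list of rows, each an object of numbers: "tx", "ty", "tz": the shift along the world's x, y, z in cm; "wx", "wy", "wz": the turn, a rotation vector about the world's x, y, z in degrees; "gripper": the finger opening in cm, from 0 to 9.12. In form: [{"tx": .., "ty": .., "tz": .., "wx": .., "wy": .., "wz": .., "gripper": ..}, ...]. A call has 1 to 10 rows; each row shifts and turns the commanded pose from where the row before left it; what a row does not reach is not made up. A row lasts 1/8 s, in which the tool goes at most 62.5 mm and 10.7 degrees, less where a joint would pass 70% of its speed; a pose out of reach is approached as far as the arm can. A call with a gripper value outside its range is refused whole. The fingers move at their own pace and stop on an object; "grip_force" is the grip in N (left out, the last holds). Time passes only in rows, so rows that do not move let the fingers close. It gives the time, the measured TCP pose, the force and the opening at its end, in the units of the state.
- get_obs(): the state, without advancing time (a new reading comes with each control period).
- optics.snapshot(name): name is "scene" or "side" or "wrist"; returns a dict with "frame" (400x640x3 uint8, blue, green, red), "K" (3x3 intrinsics, pixels), "R" (3x3) and "t" (3): a world point X has camera coordinates R X + t; the wrist camera has in their place "hand_eye" (4x4, takes a point from camera to tool coordinates, whose origin is the TCP and whose axes are the flange's). Camera axes: x right, y down, z forward; pixel columns grow to the right and rows downward; lengths in m; the calibration is good to about 2 mm. A picture is of the moment at which its call begins: read the wrist's pose just before it. There is no depth.
- ticket.close_job(): hands the job in, once; it reports no verdict.
The state is a dict: "clock": time; "joint_pos": joint angles; "qd": joint speeds; "joint_efforts": joint torques, N m; "ee_pos": TCP position; "tool_rot": TCP orientation; "force": force on the tool from outside, world axes, zero at the start; "torque": the same for the moment, N m; "opening": finger opening in m.
Only numpy, scipy, OpenCV 4.12 (cv2) and the standard library are available. Lean on these libraries where they do the work, as an engineer would, in place of code of your own. Each camera call takes 0.05 s, during which the arm holds its last target.

## Working session

There is one attempt and no reset: what is moved stays moved. The work goes in short steps, Python scripts to look and compute and a tool call to move; the robot and the scene stay as the last step left them, time stands still between calls to the robot, and variables do not carry over. Pictures are saved under pics/ and viewed, and the job is handed in when it is done.

Besides the shell and the picture viewer there is one more tool, called as name(argument=value, ...) on one line, values as JSON. play_rows: Moves the arm, as the interface text tells. Its arguments: {"type":"object","properties":{"increments":{"type":"array"},"grip_force":{"type":"number"}},"required":["increments"]}

```bash
mkdir -p pics; ls; cat > h.py <<'E'
import numpy as np, cv2, json
from station import get_obs, optics, ticket
def snap(n,save=None):
    o=get_obs(); s=optics.snapshot(n)
    if 'hand_eye' in s and s.get('hand_eye') is not None:
        T=np.eye(4);T[:3,:3]=o['tool_rot'];T[:3,3]=o['ee_pos']
        C=T@np.array(s['hand_eye']); s['R']=C[:3,:3].T; s['t']=-s['R']@C[:3,3]
    s['R']=np.array(s['R']);s['t']=np.array(s['t']);s['K']=np.array(s['K'])
    if save: cv2.imwrite('pics/'+save+'.png',s['frame'])
    return s
def plane(s,uv,z):
    d=s['R'].T@np.linalg.inv(s['K'])@np.array([uv[0],uv[1],1.]); c=-s['R'].T@s['t']
    return c+d*(z-c[2])/d[2]
def proj(s,X):
    p=s['K']@(s['R']@np.array(X,float)+s['t']); return p[:2]/p[2]
E
python3 - <<'E'
from h import *
print(get_obs())
for n in ['scene','side','wrist']:
    s=snap(n,n+'0'); print(n,s['K'].round(1).tolist(),(-s['R'].T@s['t']).round(3),s['R'].round(3).tolist())
E
```

```text
pics
{'clock': 0.0, 'joint_pos': array([-1.36898968e+00,  3.20305573e-01,  1.56569607e+00, -7.71884340e-05,
        1.25739689e+00, -2.00163944e-02]), 'qd': array([-0.00068198,  0.00032406, -0.00033391, -0.00010561,  0.00081385,
        0.00027269]), 'joint_efforts': array([ 1.98954076e-03, -4.12455368e+01, -2.31971759e+01,  7.28971045e-02,
        4.56223113e-02, -1.51943536e-04]), 'ee_pos': array([ 0.12636884, -0.5604129 ,  0.21310582]), 'tool_rot': array([[ 9.75492728e-01,  2.20031247e-01, -4.33908343e-04],
       [ 2.20031672e-01, -9.75491151e-01,  1.75451305e-03],
       [-3.72260538e-05, -1.80698830e-03, -9.99998367e-01]]), 'force': array([ 0.05421244, -0.06089487, -0.36080631]), 'torque': array([-0.01869658, -0.01036102,  0.00889329]), 'opening': 0.09120540803967327}
scene [[482.8, 0.0, 319.0], [0.0, 482.8, 197.7], [0.0, 0.0, 1.0]] [ 1.11  -0.623  1.327] [[0.719, 0.695, 0.009], [0.573, -0.585, -0.573], [-0.393, 0.417, -0.819]]
side [[401.5, 0.0, 324.4], [0.0, 401.5, 197.4], [0.0, 0.0, 1.0]] [ 0.404 -0.814  0.877] [[0.986, -0.168, 0.008], [-0.11, -0.679, -0.726], [0.127, 0.714, -0.688]]
wrist [[322.6, 0.0, 320.5], [0.0, 322.6, 197.3], [0.0, 0.0, 1.0]] [ 0.202 -0.542  0.383] [[0.22, -0.975, -0.002], [-0.938, -0.212, 0.274], [-0.267, -0.059, -0.962]]
```

View pics/scene0.png

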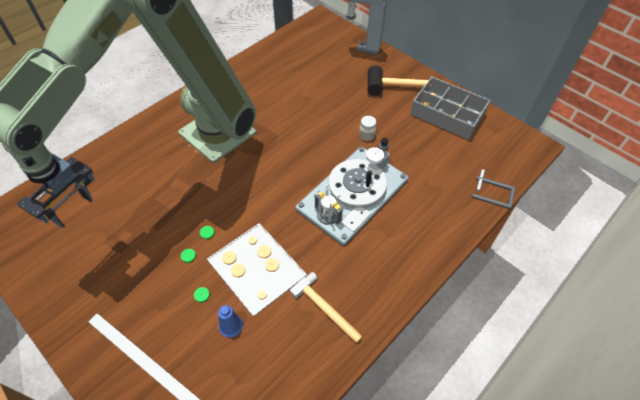

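View pics/side0.png

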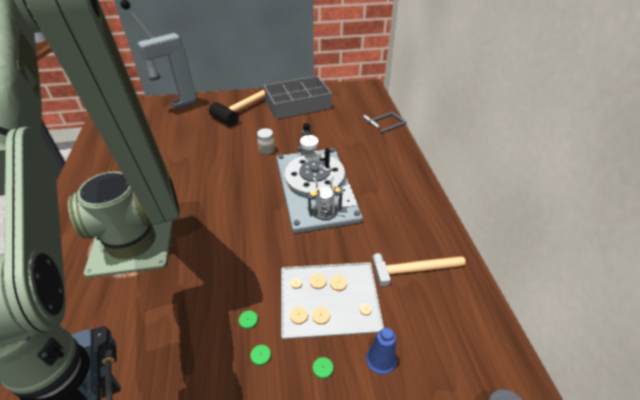

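View pics/wrist0.png

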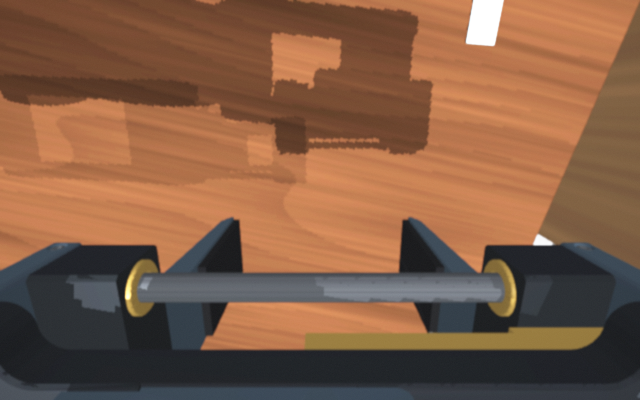

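The pictures show four large cores and two small ones in the tray. In the side view the large ones are near (318,281), (338,283), (299,315) and (321,316), and the small ones near (296,283) and (366,310). Three green look-alikes lie outside the tray. The press row runs from the magazine at (325,205) to the gauge at (308,140). Next I'll measure these.

```bash
cat > cores.py <<'E'
from h import *
def cores(s,z=0.012,lo=(12,60,120),hi=(28,200,255),amin=20):
    hsv=cv2.cvtColor(s['frame'],cv2.COLOR_BGR2HSV)
    m=cv2.inRange(hsv,lo,hi)
    cs,_=cv2.findContours(m,cv2.RETR_EXTERNAL,cv2.CHAIN_APPROX_NONE); out=[]
    for c in cs:
        a=cv2.contourArea(c)
        if a<amin: continue
        P=np.array([plane(s,p[0],z)[:2] for p in c])
        (x,y),(w,h),an=cv2.minAreaRect((P*1000).astype(np.float32))
        out.append((round(x),round(y),round(w),round(h),c.mean(0)[0].round().tolist()))
    return out
E
python3 - <<'E'
from cores import *
for n in ['scene','side']:
    s=snap(n)
    for o in cores(s):
        print(n,o)
    if n=='scene':
        c=s['frame'][120:260,270:430]
    else: c=s['frame'][110:240,250:400]
    cv2.imwrite(f'pics/{n}_press.png',cv2.resize(c,None,fx=4,fy=4,interpolation=cv2.INTER_CUBIC))
s=snap('side');cv2.imwrite('pics/side_tray.png',cv2.resize(s['frame'][250:345,270:390],None,fx=6,fy=6,interpolation=cv2.INTER_CUBIC))
E
```

```text
scene (320, -969, 14, 49, [2.0, 393.0])
scene (251, -517, 50, 76, [136.0, 264.0])
scene (-170, -587, 16, 33, [45.0, 197.0])
scene (-135, -544, 16, 105, [62.0, 196.0])
scene (-1021, -320, 49, 55, [5.0, 45.0])
scene (-1017, -215, 116, 63, [28.0, 34.0])
scene (-1075, -202, 20, 108, [24.0, 27.0])
scene (-760, 133, 66, 155, [128.0, 25.0])
scene (-1136, -188, 58, 113, [20.0, 20.0])
scene (337, -7, 1233, 1678, [258.0, 205.0])
scene (-988, -214, 145, 555, [30.0, 41.0])
scene (-1254, -170, 126, 75, [13.0, 7.0])
side (488, -317, 43, 38, [321.0, 316.0])
side (436, -309, 43, 38, [298.0, 315.0])
side (596, -324, 23, 20, [365.0, 310.0])
side (438, -222, 20, 24, [296.0, 284.0])
side (546, -235, 42, 38, [338.0, 283.0])
side (494, -220, 43, 39, [318.0, 281.0])
side (791, -215, 36, 219, [422.0, 265.0])
side (537, 110, 29, 23, [314.0, 193.0])
side (607, 119, 21, 32, [335.0, 188.0])
side (352, 726, 204, 53, [247.0, 100.0])
```

View pics/scene_press.png

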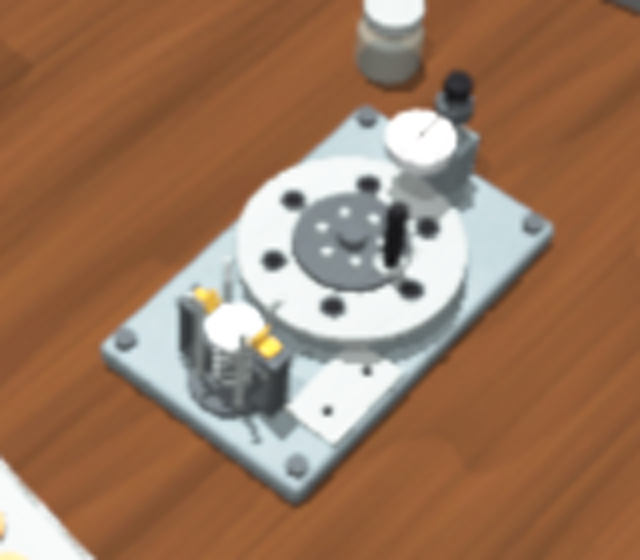

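View pics/side_press.png

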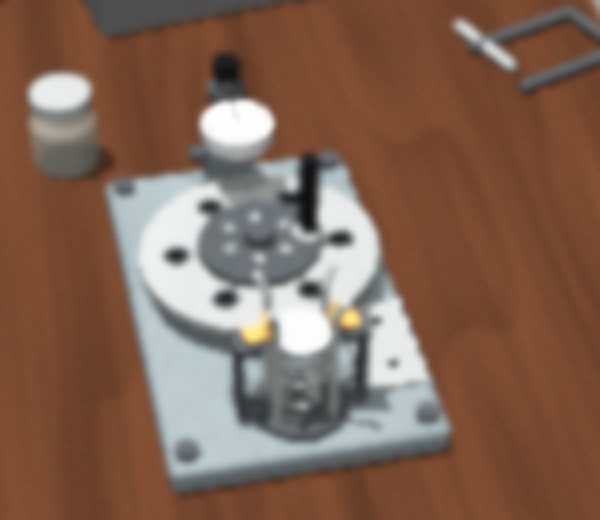

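View pics/side_tray.png

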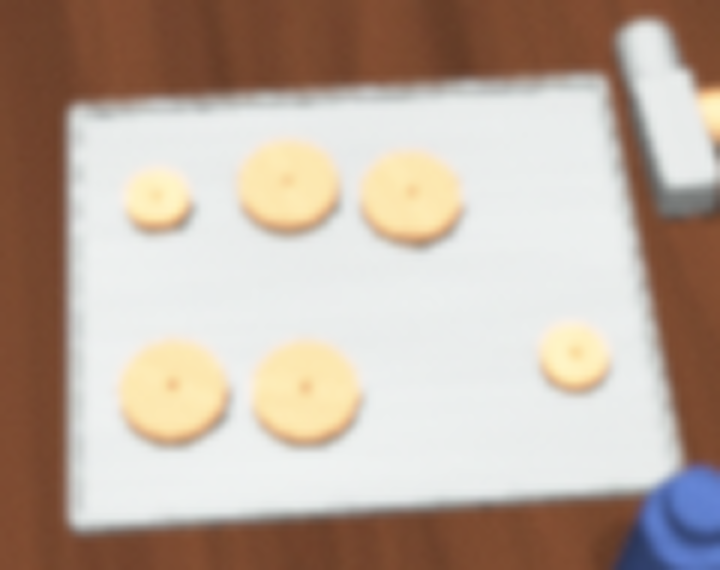

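```bash
python3 - <<'E'
from h import *
for n,b,k,hd,ca,hub,off in [('scene',[(367,117),(533,222),(125,340),(298,466)],(459,82),(399,209),[(207,297),(267,346)],(352,236),(270,120)),
  ('side',[(125,186),(328,160),(187,450),(428,412)],(226,62),(311,158),[(256,331),(350,318)],(259,236),(250,110))]:
    s=snap(n); f=lambda p:(p[0]/4+off[0],p[1]/4+off[1])
    B=np.array([plane(s,f(p),.029) for p in b])[:,:2]; print(n,'bolts',B.round(4).tolist(),'mid',B.mean(0).round(4))
    for i,j in [(2,0),(3,1)]:
        d=B[i]-B[j]; print('ydir deg',np.degrees(np.arctan2(-d[1],-d[0])).round(1),np.linalg.norm(d).round(3))
    d=B[1]-B[0];print('x',np.degrees(np.arctan2(d[1],d[0])),np.linalg.norm(d))
    print('knob',plane(s,f(k),.153).round(4),'handle',plane(s,f(hd),.142).round(4),'hub',plane(s,f(hub),.066).round(4),'catch',[plane(s,f(c),.11).round(4).tolist() for c in ca])
E
```

```text
scene bolts [[0.449, 0.2928], [0.6268, 0.3034], [0.4654, -0.0241], [0.6454, -0.0133]] mid [0.5466 0.1397]
ydir deg 93.0 0.317
ydir deg 93.4 0.317
x 3.4223061807199 0.17810228452871074
knob [0.5408 0.2856 0.153 ] handle [0.5863 0.1596 0.142 ] hub [0.5435 0.1614 0.066 ] catch [[0.5223, 0.0111, 0.11], [0.5865, 0.0101, 0.11]]
side bolts [[0.4494, 0.2912], [0.6282, 0.3001], [0.4651, -0.0244], [0.6449, -0.0151]] mid [0.5469 0.138 ]
ydir deg 92.8 0.316
ydir deg 93.0 0.316
x 2.8471263527184063 0.1790422005591118
knob [0.538  0.2792 0.153 ] handle [0.586  0.1561 0.142 ] hub [0.5462 0.1618 0.066 ] catch [[0.5206, 0.0056, 0.11], [0.5884, 0.0083, 0.11]]
```

play_rows(increments=[{"tx": 1,"ty": 1.6,"tz": 1,"wz": -0.5},{"tx": 2,"ty": 3.2,"tz": 1,"wz": -0.5},{"tx": 2,"ty": 3.2,"tz": 1,"wz": -0.5},{"tx": 2,"ty": 3.2,"tz": 1,"wz": -0.5},{"tx": 2,"ty": 3.2,"tz": 1,"wz": -0.5},{"tx": 2,"ty": 3.2,"tz": 1,"wz": -0.5},{"tx": 2,"ty": 3.2,"tz": 1,"wz": -0.5},{"tx": 2,"ty": 3.2,"tz": 1,"wz": -0.5},{"tx": 2,"ty": 3.2,"tz": 1,"wz": -0.5},{"tx": 2,"ty": 3.2,"wz": -0.5}])

```text
invalid input at $.increments[0]: expected keys tx, ty, tz, wx, wy, wz, gripper
```

play_rows(increments=[{"tx": 2,"ty": 3.2,"wz": -0.5},{"tx": 2,"ty": 3.2,"wz": -0.5},{"tx": 2,"ty": 3.2,"wz": -0.5},{"tx": 2,"ty": 3.2,"wz": -0.5},{"tx": 2,"ty": 3.2,"wz": -0.5},{"tx": 2,"ty": 3.2,"wz": -0.5},{"tx": 2,"ty": 3.2,"wz": -0.5},{"tx": 2,"ty": 3.2,"wz": -0.5},{"tx": 2,"ty": 3.2,"wz": -0.5},{"gripper": 0}])

```text
invalid input at $.increments[0]: expected keys tx, ty, tz, wx, wy, wz, gripper
```

```bash
python3 - <<'E'
from h import *
s=snap('wrist','w1'); o=get_obs(); print(o['ee_pos'],o['tool_rot'].round(4).tolist(),o['clock'],o['opening'])
E
```

```text
[ 0.12649265 -0.56091227  0.21392937] [[0.9755, 0.22, 0.0], [0.22, -0.9755, -0.0], [0.0, 0.0, -1.0]] 0.45 0.09109788386974293
```

View pics/w1.png

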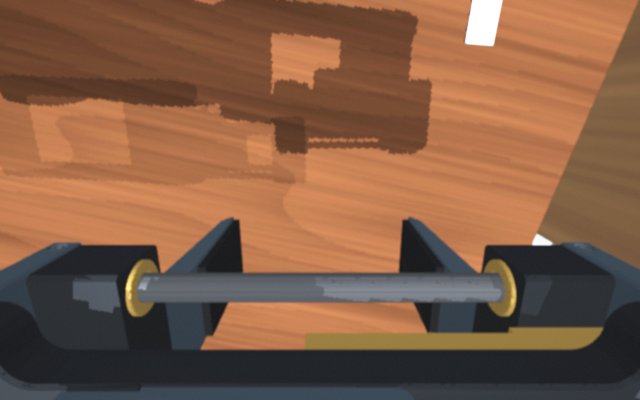

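The call was refused because every row needs all the keys, so the view hasn't changed. I'll resend it in full.

play_rows(increments=[{"tx": 1,"ty": 1.6,"tz": 1,"wx": 0,"wy": 0,"wz": -0.5,"gripper": 9},{"tx": 2,"ty": 3.2,"tz": 1,"wx": 0,"wy": 0,"wz": -0.5,"gripper": 9},{"tx": 2,"ty": 3.2,"tz": 1,"wx": 0,"wy": 0,"wz": -0.5,"gripper": 9},{"tx": 2,"ty": 3.2,"tz": 1,"wx": 0,"wy": 0,"wz": -0.5,"gripper": 9},{"tx": 2,"ty": 3.2,"tz": 1,"wx": 0,"wy": 0,"wz": -0.5,"gripper": 9},{"tx": 2,"ty": 3.2,"tz": 1,"wx": 0,"wy": 0,"wz": -0.5,"gripper": 9},{"tx": 2,"ty": 3.2,"tz": 1,"wx": 0,"wy": 0,"wz": -0.5,"gripper": 9},{"tx": 2,"ty": 3.2,"tz": 1,"wx": 0,"wy": 0,"wz": -0.5,"gripper": 9},{"tx": 2,"ty": 3.2,"tz": 1,"wx": 0,"wy": 0,"wz": -0.5,"gripper": 9},{"tx": 2,"ty": 3.2,"tz": 0,"wx": 0,"wy": 0,"wz": -0.5,"gripper": 9}])

```text
clock: 1.7
ee_pos: [0.3171, -0.255, 0.3056]
tool_rot: [[0.991, 0.134, 0.003], [0.134, -0.991, -0.002], [0.002, 0.002, -1.0]]
force: [-0.4, -0.5, -0.5]
opening: 0.0907
```

play_rows(increments=[{"tx": 2,"ty": 3.2,"tz": 0,"wx": 0,"wy": 0,"wz": -0.5,"gripper": 9},{"tx": 2,"ty": 3.2,"tz": 0,"wx": 0,"wy": 0,"wz": -0.5,"gripper": 9},{"tx": 2,"ty": 3.2,"tz": 0,"wx": 0,"wy": 0,"wz": -0.5,"gripper": 9},{"tx": 2,"ty": 3.2,"tz": 0,"wx": 0,"wy": 0,"wz": -0.5,"gripper": 9},{"tx": 2,"ty": 3.2,"tz": 0,"wx": 0,"wy": 0,"wz": -0.5,"gripper": 9},{"tx": 2,"ty": 3.2,"tz": 0,"wx": 0,"wy": 0,"wz": -0.5,"gripper": 9},{"tx": 2,"ty": 3.2,"tz": 0,"wx": 0,"wy": 0,"wz": -0.5,"gripper": 9},{"tx": 2,"ty": 3.2,"tz": 0,"wx": 0,"wy": 0,"wz": -0.5,"gripper": 9},{"tx": 2,"ty": 3.2,"tz": 0,"wx": 0,"wy": 0,"wz": -0.6,"gripper": 9},{"tx": 0,"ty": 0,"tz": 0,"wx": 0,"wy": 0,"wz": 0,"gripper": 9}])

```text
clock: 2.95
ee_pos: [0.4965, 0.0335, 0.3043]
tool_rot: [[0.998, 0.058, 0.0], [0.058, -0.998, 0.001], [0.0, -0.001, -1.0]]
force: [-0.2, -0.5, -0.4]
opening: 0.0898
```

```bash
python3 - <<'E'
from h import *
s=snap('wrist','w2'); o=get_obs(); print(o['ee_pos'],o['tool_rot'].round(4).tolist(),o['clock'],o['opening'])
E
```

```text
[0.49591031 0.03226479 0.30428267] [[0.9984, 0.0565, -0.0003], [0.0565, -0.9984, -0.0002], [-0.0004, 0.0002, -1.0]] 3.0 0.09002967645535036
```

View pics/w2.png

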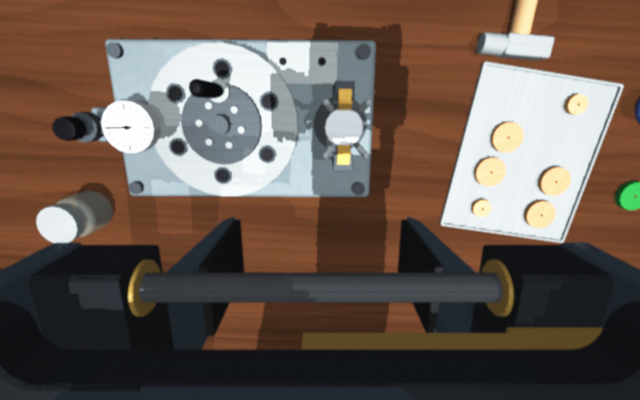

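The wrist view shows the whole press: knob at (67,129), dial (130,127), hub (222,125), handle top near (197,88), magazine (344,126), and the tray on the right. I'll compute positions from it.

```bash
python3 - <<'E'
from cores import *
s=snap('wrist')
c=s['frame'][30:250,20:400]
cv2.imwrite('pics/w2c.png',cv2.resize(c,None,fx=2.1,fy=2.1,interpolation=cv2.INTER_CUBIC))
B=np.array([plane(s,p,.029)[:2] for p in [(115,50),(363,51),(136,187),(358,187)]]);print(B.round(4).tolist(),B.mean(0))
for n,p,z in [('knob',(67,129),.153),('hub',(222,125),.066),('handle',(197,88),.142),('dial.12',(130,127),.12),('dial.14',(130,127),.14),('c1',(345,98),.11),('c2',(343,157),.11),('fol',(344,126),.104)]: print(n,plane(s,p,z).round(4))
for o in cores(s): print(o)
sc=snap('scene');
for n,p in [('dial',(421/4+270,137/4+120)),]:
  for z in (.11,.12,.13,.14): print(z,plane(sc,p,z)[:2].round(4),plane(snap('side'),(237/4+250,123/4+110),z)[:2].round(4))
E
```

```text
[[0.6263, 0.3028], [0.643, -0.0119], [0.4471, 0.294], [0.465, -0.0213]] [0.54534691 0.14090445]
knob [0.5373 0.2843 0.153 ]
hub [0.5433 0.1587 0.066 ]
handle [0.583  0.1597 0.142 ]
dial.12 [0.5396 0.2416 0.12  ]
dial.14 [0.5415 0.2301 0.14  ]
c1 [0.5827 0.0123 0.11  ]
c2 [0.5187 0.0096 0.11  ]
fol [0.5528 0.0107 0.104 ]
(297, -286, 66, 8, [510.0, 294.0])
(263, 329, 8, 68, [131.0, 293.0])
(436, -301, 43, 41, [539.0, 213.0])
(445, -204, 13, 25, [477.0, 203.0])
(488, -309, 41, 43, [553.0, 180.0])
(497, -212, 43, 41, [488.0, 170.0])
(509, 4, 20, 27, [344.0, 152.0])
(547, -225, 42, 41, [506.0, 136.0])
(595, -310, 26, 26, [573.0, 103.0])
(585, 7, 26, 18, [343.0, 98.0])
(699, -215, 27, 38, [523.0, 16.0])
0.11 [0.5362 0.2504] [0.5427 0.2546]
0.12 [0.5409 0.2432] [0.5409 0.2406]
0.13 [0.5456 0.2361] [0.5391 0.2267]
0.14 [0.5503 0.2289] [0.5373 0.2127]
```

View pics/w2c.png

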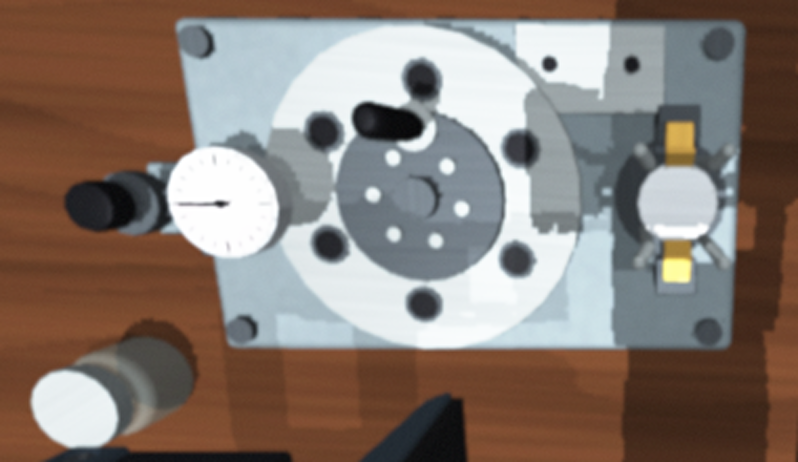

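The dial top sits about 118 mm up with the gauge raised, so about 88 mm when it is home. I'll close the fingers and press the knob at about (0.537, 0.289).

play_rows(increments=[{"tx": 0.5,"ty": 3.2,"tz": 0,"wx": 0,"wy": 0,"wz": 0,"gripper": 0},{"tx": 0.5,"ty": 3.2,"tz": 0,"wx": 0,"wy": 0,"wz": 0,"gripper": 0},{"tx": 0.5,"ty": 3.2,"tz": 0,"wx": 0,"wy": 0,"wz": 0,"gripper": 0},{"tx": 0.5,"ty": 3.2,"tz": 0,"wx": 0,"wy": 0,"wz": 0,"gripper": 0},{"tx": 0.5,"ty": 3.2,"tz": -1,"wx": 0,"wy": 0,"wz": 0,"gripper": 0},{"tx": 0.5,"ty": 3.2,"tz": -2,"wx": 0,"wy": 0,"wz": 0,"gripper": 0},{"tx": 0.5,"ty": 3.2,"tz": -3,"wx": 0,"wy": 0,"wz": 0,"gripper": 0},{"tx": 0.6,"ty": 3.3,"tz": -3,"wx": 0,"wy": 0,"wz": 0,"gripper": 0},{"tx": 0,"ty": 0,"tz": -3,"wx": 0,"wy": 0,"wz": 0,"gripper": 0},{"tx": 0,"ty": 0,"tz": -2,"wx": 0,"wy": 0,"wz": 0,"gripper": 0}])

```text
clock: 4.55
ee_pos: [0.5369, 0.2876, 0.1623]
tool_rot: [[0.999, 0.054, -0.002], [0.054, -0.999, -0.001], [-0.002, 0.001, -1.0]]
force: [-0.1, 0.1, -0.1]
opening: 0.0004
```

```bash
python3 - <<'E'
from h import *
s=snap('wrist','w3'); o=get_obs(); print(o['ee_pos'],o['force'],o['clock'],o['opening'])
s=snap('side');cv2.imwrite('pics/s3.png',cv2.resize(s['frame'][50:240,230:400],None,fx=3,fy=3,interpolation=cv2.INTER_CUBIC))
E
```

```text
[0.53571919 0.2867414  0.15986947] [-1.18441309 -0.66424418 -2.19758507] 4.6 0.00030851645204570414
```

View pics/w3.png

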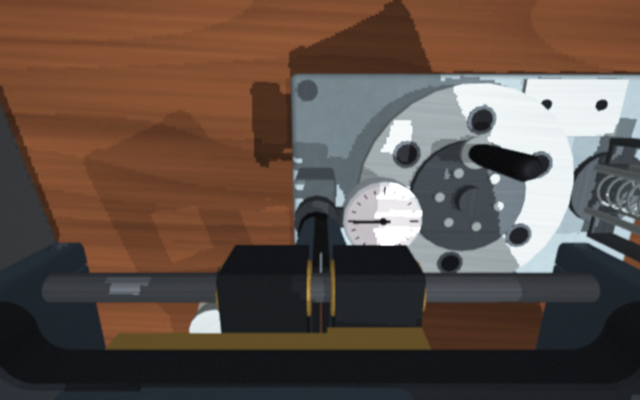

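View pics/s3.png

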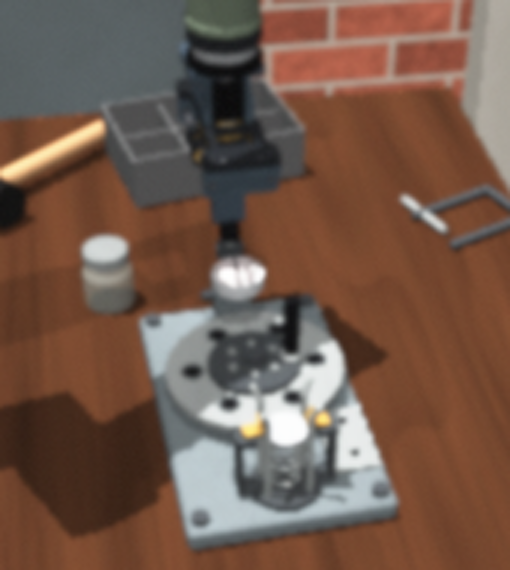

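The side view shows the fingertips right over the knob and the needle at 0. Pressing.

play_rows(increments=[{"tx": 0,"ty": 0.1,"tz": -0.5,"wx": 0,"wy": 0,"wz": 0,"gripper": 0},{"tx": 0,"ty": 0.1,"tz": -0.5,"wx": 0,"wy": 0,"wz": 0,"gripper": 0},{"tx": 0,"ty": 0,"tz": -0.5,"wx": 0,"wy": 0,"wz": 0,"gripper": 0},{"tx": 0,"ty": 0,"tz": -0.5,"wx": 0,"wy": 0,"wz": 0,"gripper": 0},{"tx": 0,"ty": 0,"tz": -0.5,"wx": 0,"wy": 0,"wz": 0,"gripper": 0},{"tx": 0,"ty": 0,"tz": -0.5,"wx": 0,"wy": 0,"wz": 0,"gripper": 0},{"tx": 0,"ty": 0,"tz": -0.3,"wx": 0,"wy": 0,"wz": 0,"gripper": 0},{"tx": 0,"ty": 0,"tz": -0.2,"wx": 0,"wy": 0,"wz": 0,"gripper": 0}])

```text
clock: 5.65
ee_pos: [0.538, 0.2903, 0.1304]
tool_rot: [[0.999, 0.054, 0.002], [0.054, -0.999, 0.001], [0.002, -0.001, -1.0]]
force: [-0.3, -0.9, 6.2]
opening: 0.0009
```

play_rows(increments=[{"tx": 0,"ty": 0,"tz": -0.2,"wx": 0,"wy": 0,"wz": 0,"gripper": 0},{"tx": 0,"ty": 0,"tz": -0.2,"wx": 0,"wy": 0,"wz": 0,"gripper": 0},{"tx": 0,"ty": 0,"tz": -0.2,"wx": 0,"wy": 0,"wz": 0,"gripper": 0}])

```text
clock: 6.02
ee_pos: [0.538, 0.2903, 0.1247]
tool_rot: [[0.999, 0.054, 0.002], [0.054, -0.999, 0.001], [0.002, -0.001, -1.0]]
force: [-0.8, -0.3, 7.3]
opening: 0.0004
```

play_rows(increments=[{"tx": 0,"ty": 0,"tz": -0.2,"wx": 0,"wy": 0,"wz": 0,"gripper": 0},{"tx": 0,"ty": 0,"tz": 0,"wx": 0,"wy": 0,"wz": 0,"gripper": 0}])

```text
clock: 6.28
ee_pos: [0.538, 0.2903, 0.1233]
tool_rot: [[0.999, 0.054, 0.002], [0.054, -0.999, 0.001], [0.002, -0.001, -1.0]]
force: [-2.7, -1.2, 10.8]
opening: 0.0005
```

play_rows(increments=[{"tx": 0,"ty": 0,"tz": -0.1,"wx": 0,"wy": 0,"wz": 0,"gripper": 0},{"tx": 0,"ty": 0,"tz": -0.1,"wx": 0,"wy": 0,"wz": 0,"gripper": 0},{"tx": 0,"ty": 0,"tz": 0,"wx": 0,"wy": 0,"wz": 0,"gripper": 0}])

```text
clock: 6.65
ee_pos: [0.538, 0.2903, 0.1232]
tool_rot: [[0.999, 0.054, 0.003], [0.054, -0.999, 0.002], [0.003, -0.001, -1.0]]
force: [-4.2, -3.2, 18.3]
opening: 0.0
```

The gauge is home: z stays at 0.1232 while the force rises to 18 N. Now I'll lift and look at the handle.

play_rows(increments=[{"tx": 0,"ty": 0,"tz": 1,"wx": 0,"wy": 0,"wz": 0,"gripper": 0},{"tx": 0,"ty": 0,"tz": 3,"wx": 0,"wy": 0,"wz": 0,"gripper": 0},{"tx": 0,"ty": 0,"tz": 3,"wx": 0,"wy": 0,"wz": 0,"gripper": 0},{"tx": -1,"ty": -3,"tz": 2,"wx": 0,"wy": 0,"wz": 0,"gripper": 3},{"tx": -1,"ty": -3,"tz": 1.5,"wx": 0,"wy": 0,"wz": 0,"gripper": 5},{"tx": -1,"ty": -3,"tz": 0,"wx": 0,"wy": 0,"wz": 0,"gripper": 5},{"tx": 0,"ty": -3,"tz": 0,"wx": 0,"wy": 0,"wz": 0,"gripper": 5},{"tx": 0,"ty": 0,"tz": 0,"wx": 0,"wy": 0,"wz": 0,"gripper": 5}])

```text
clock: 7.65
ee_pos: [0.5074, 0.1687, 0.2242]
tool_rot: [[0.999, 0.052, 0.0], [0.052, -0.999, -0.0], [0.0, 0.0, -1.0]]
force: [0.5, 0.1, 0.3]
opening: 0.0476
```

```bash
python3 - <<'E'
from h import *
s=snap('wrist','w4'); o=get_obs(); print(o['ee_pos'],o['force'],o['clock'],o['opening'])
for z,p in [(.142,(.585,.159,.142)),(.142,(.57,.0097,.105)),(.1,(.5525,.0097,.105)),(0,(.544,.1595,.066)),(0,(.5367,.2893,.123))]: print(proj(s,p).round(1))
E
```

```text
[0.50761212 0.16977797 0.22415708] [-0.89032729  0.56071062 -0.09756472] 7.7 0.049424391630444584
[340.9 106.6]
[505.9 133.2]
[501.8 153. ]
[333.  148.3]
[181.7 157.5]
```

View pics/w4.png

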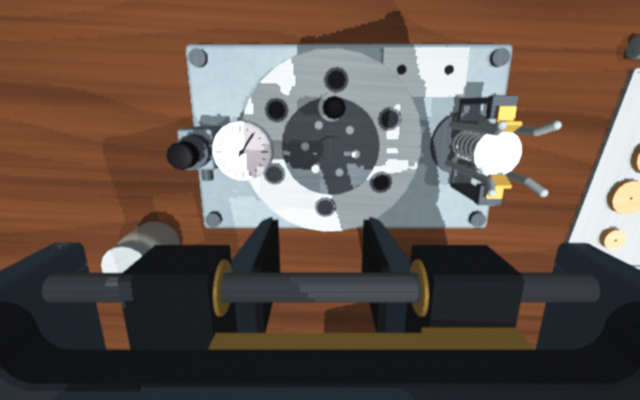

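```bash
python3 - <<'E'
from h import *
s=snap('wrist')
cv2.imwrite('pics/w4c.png',cv2.resize(s['frame'][80:200,170:370],None,fx=4,fy=4,interpolation=cv2.INTER_CUBIC))
for p in [(334,106),(334,104)]: print(plane(s,p,.142))
m=cv2.inRange(s['frame'][90:125,315:355],(0,0,0),(60,60,60));n,l,st,c=cv2.connectedComponentsWithStats(m);print(st,c+[315,90])
E
```

```text
[0.58536227 0.16542353 0.142     ]
[0.58680561 0.16551634 0.142     ]
[[   0    0   40   35 1009]
 [  10    7   22   22  390]
 [   0   20    1    1    1]] [[334.06342914 106.76015857]
 [335.67948718 107.61282051]
 [315.         110.        ]]
```

View pics/w4c.png

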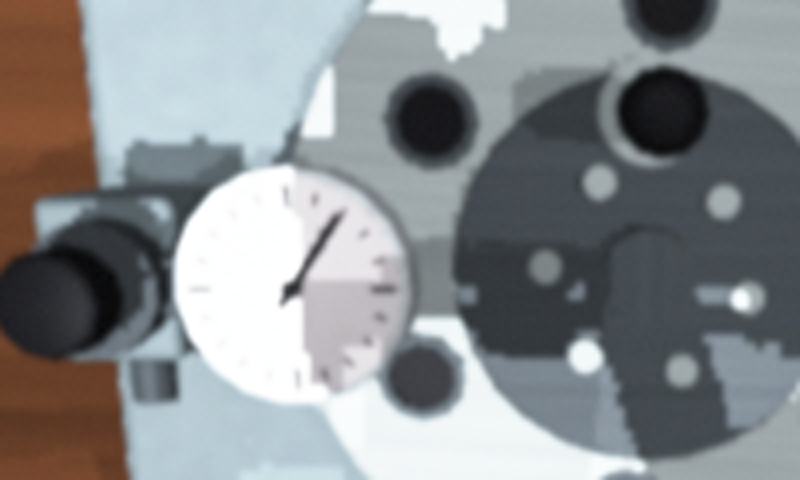

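The handle top is at (335,107), which gives (0.584, 0.164). The needle already reads about 2.2 rad. Going for the handle, gripping its top 28 mm.

play_rows(increments=[{"tx": 2.6,"ty": -0.2,"tz": 0,"wx": 0,"wy": 0,"wz": 0,"gripper": 5},{"tx": 3,"ty": -0.2,"tz": 0,"wx": 0,"wy": 0,"wz": 0,"gripper": 5},{"tx": 2,"ty": -0.2,"tz": -1,"wx": 0,"wy": 0,"wz": 0,"gripper": 5},{"tx": 0,"ty": 0,"tz": -3,"wx": 0,"wy": 0,"wz": 0,"gripper": 5},{"tx": 0,"ty": 0,"tz": -3,"wx": 0,"wy": 0,"wz": 0,"gripper": 5},{"tx": 0,"ty": 0,"tz": -2,"wx": 0,"wy": 0,"wz": 0,"gripper": 5},{"tx": 0,"ty": 0,"tz": -1.5,"wx": 0,"wy": 0,"wz": 0,"gripper": 5},{"tx": 0,"ty": 0,"tz": -0.5,"wx": 0,"wy": 0,"wz": 0,"gripper": 5},{"tx": 0,"ty": 0,"tz": 0,"wx": 0,"wy": 0,"wz": 0,"gripper": 5}])

```text
clock: 8.88
ee_pos: [0.5836, 0.1643, 0.114]
tool_rot: [[0.999, 0.054, 0.0], [0.054, -0.999, -0.0], [0.0, 0.0, -1.0]]
force: [-0.3, -0.1, -0.3]
opening: 0.0504
```

```bash
python3 - <<'E'
from h import *
s=snap('wrist','w5'); o=get_obs(); print(o['ee_pos'],o['force'],o['clock'],o['opening'])
s=snap('side');cv2.imwrite('pics/s5.png',cv2.resize(s['frame'][50:240,230:400],None,fx=3,fy=3,interpolation=cv2.INTER_CUBIC))
E
```

```text
[0.58393027 0.16429841 0.11449974] [-0.19262547 -0.00291073 -0.30887511] 8.925 0.05006609857569267
```

View pics/w5.png

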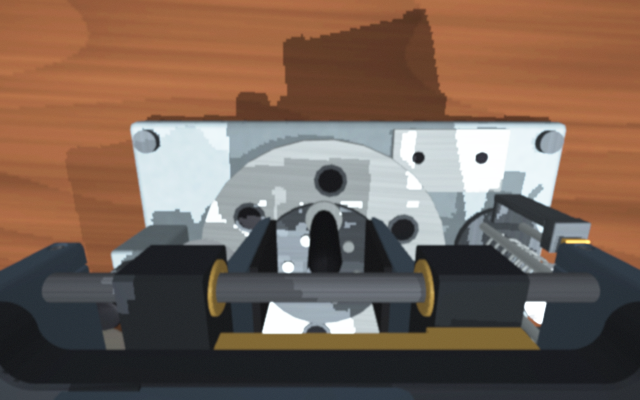

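View pics/s5.png

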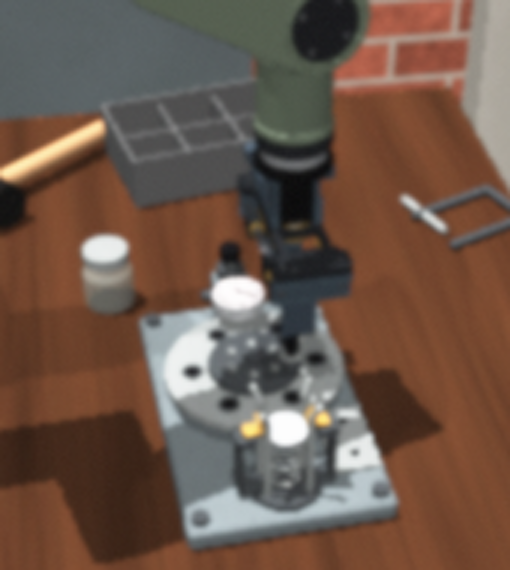

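The handle is between the fingers, but the gripper hides the dial in this pose. Turning the wrist 90° would bring the camera to the gauge side, so I'll check the joint range.

```bash
python3 - <<'E'
from h import *
print(get_obs()['joint_pos'].round(3))
E
```

```text
[ 0.255  0.443  1.635 -0.     1.062  1.772]
```

play_rows(increments=[{"tx": 0,"ty": 0,"tz": 0,"wx": 0,"wy": 0,"wz": 9,"gripper": 5},{"tx": 0,"ty": 0,"tz": 0,"wx": 0,"wy": 0,"wz": 9,"gripper": 5},{"tx": 0,"ty": 0,"tz": 0,"wx": 0,"wy": 0,"wz": 9,"gripper": 5},{"tx": 0,"ty": 0,"tz": 0,"wx": 0,"wy": 0,"wz": 9,"gripper": 5},{"tx": 0,"ty": 0,"tz": 0,"wx": 0,"wy": 0,"wz": 9,"gripper": 5},{"tx": 0,"ty": 0,"tz": 0,"wx": 0,"wy": 0,"wz": 9,"gripper": 5},{"tx": 0,"ty": 0,"tz": 0,"wx": 0,"wy": 0,"wz": 9,"gripper": 5},{"tx": 0,"ty": 0,"tz": 0,"wx": 0,"wy": 0,"wz": 9,"gripper": 5},{"tx": 0,"ty": 0,"tz": 0,"wx": 0,"wy": 0,"wz": 9,"gripper": 5},{"tx": 0,"ty": 0,"tz": 0,"wx": 0,"wy": 0,"wz": 9,"gripper": 5}])

```text
clock: 10.22
ee_pos: [0.584, 0.1642, 0.115]
tool_rot: [[-0.059, 0.998, 0.002], [0.998, 0.059, 0.001], [0.0, 0.002, -1.0]]
force: [-0.4, 0.4, 0.3]
opening: 0.0497
```

play_rows(increments=[{"tx": 0,"ty": 0,"tz": 0,"wx": 0,"wy": 0,"wz": 0,"gripper": 1.5},{"tx": 0,"ty": 0,"tz": 0,"wx": 0,"wy": 0,"wz": 0,"gripper": 1.5},{"tx": 0,"ty": 0,"tz": 0,"wx": 0,"wy": 0,"wz": 0,"gripper": 1.5},{"tx": 0,"ty": 0,"tz": 0,"wx": 0,"wy": 0,"wz": 0,"gripper": 1.5}], grip_force=15)

```text
clock: 10.72
ee_pos: [0.5838, 0.1641, 0.1141]
tool_rot: [[-0.054, 0.999, 0.001], [0.999, 0.054, 0.0], [0.0, 0.001, -1.0]]
force: [1.5, -0.9, 0.2]
opening: 0.018
```

```bash
python3 - <<'E'
from h import *
s=snap('wrist','w6'); o=get_obs(); print(o['ee_pos'],o['force'],o['clock'],o['opening'])
E
```

```text
[0.58386608 0.16409881 0.11410224] [ 0.66926774 -0.96408641  0.38025513] 10.775 0.017390585637545787
```

View pics/w6.png

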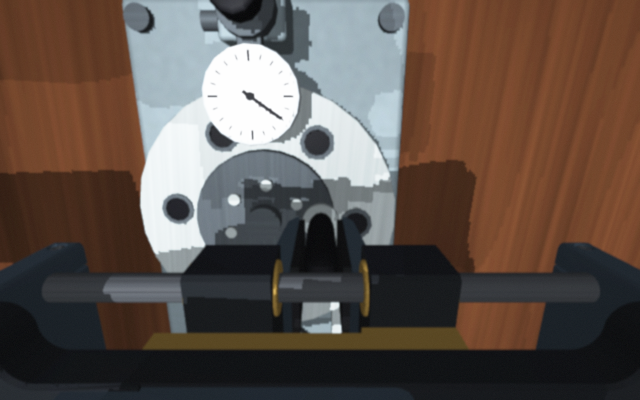

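The dial is now in clear view at (248,95), with the needle tip at (280,118), about 2.19 rad clockwise from "away". The handle is held. I'll work out the circle increments and write a needle reader.

```bash
cat > needle.py <<'E'
from h import *
C=np.array([.544,.1595]); YB=np.array([-.056,.9984])
def read(save=None):
    s=snap('wrist',save); o=get_obs()
    f=cv2.cvtColor(s['frame'],cv2.COLOR_BGR2HSV)
    # white-ish dial blob near prediction
    g=s['frame'].min(2); p=proj(s,[*(C+.084*YB),.088])
    y0,x0=int(p[1]),int(p[0])
    best=None
    XB=np.array([YB[1],-YB[0]])
    # rectify: sample grid on plane z=.088, 0.25mm
    n=241; gx,gy=np.meshgrid(np.linspace(-30,30,n)/1000,np.linspace(30,-30,n)/1000)
    P=(C+.084*YB)[None,None]+gx[...,None]*XB+gy[...,None]*YB
    Q=np.dstack([P,np.full(P.shape[:2],.088)])@s['R'].T+s['t']; uv=Q@s['K'].T; uv=uv[...,:2]/uv[...,2:]
    im=cv2.remap(s['frame'],uv.astype(np.float32),None,cv2.INTER_LINEAR)
    return s,o,im
def angle(im):
    g=im.max(2); m=(g<90).astype(np.uint8)
    # dial centre from bright mask
    b=((im.min(2)>110)).astype(np.uint8); b=cv2.morphologyEx(b,cv2.MORPH_CLOSE,np.ones((15,15)))
    n,l,st,c=cv2.connectedComponentsWithStats(b); k=l[120,120] or 1+np.argmax(st[1:,4])
    cs,_=cv2.findContours((l==k).astype(np.uint8),cv2.RETR_EXTERNAL,cv2.CHAIN_APPROX_NONE)
    (cx,cy),r=cv2.minEnclosingCircle(max(cs,key=cv2.contourArea))
    yy,xx=np.mgrid[:241,:241]; 
    cx0,cy0=120,120
    n,l,st,c=cv2.connectedComponentsWithStats(m*(((xx-cx0)**2+(yy-cy0)**2)<88**2).astype(np.uint8))
    if n<2: return None
    k=1+np.argmax(st[1:,4]); ys,xs=np.nonzero(l==k)
    return (cx,cy,r),xs,ys
E
python3 - <<'E'
from needle import *
s,o,im=read(); cv2.imwrite('pics/d0.png',cv2.resize(im,None,fx=2,fy=2))
c,xs,ys=angle(im); print(c,len(xs))
r0=np.hypot(.0398,.0046)*100
R=np.hypot(o['ee_pos'][0]-.544,o['ee_pos'][1]-.1595);ph=np.degrees(np.arctan2(o['ee_pos'][1]-.1595,o['ee_pos'][0]-.544));print(R,ph)
for i in range(28):
    a,b=np.radians([ph+15*i,ph+15*i+15]); d=4.0*np.array([np.cos(b)-np.cos(a),np.sin(b)-np.sin(a)]); print(i,d.round(2))
E
```

```text
(120.0, 120.0, 169.7057342529297) 166
0.04012673063547393 6.59427398534017
0 [-0.25  1.01]
1 [-0.51  0.91]
2 [-0.73  0.75]
3 [-0.9   0.54]
4 [-1.    0.29]
5 [-1.04  0.02]
6 [-1.01 -0.25]
7 [-0.91 -0.51]
8 [-0.75 -0.73]
9 [-0.54 -0.9 ]
10 [-0.29 -1.  ]
11 [-0.02 -1.04]
12 [ 0.25 -1.01]
13 [ 0.51 -0.91]
14 [ 0.73 -0.75]
15 [ 0.9  -0.54]
16 [ 1.   -0.29]
17 [ 1.04 -0.02]
18 [1.01 0.25]
19 [0.91 0.51]
20 [0.75 0.73]
21 [0.54 0.9 ]
22 [0.29 1.  ]
23 [0.02 1.04]
24 [-0.25  1.01]
25 [-0.51  0.91]
26 [-0.73  0.75]
27 [-0.9   0.54]
```

View pics/d0.png

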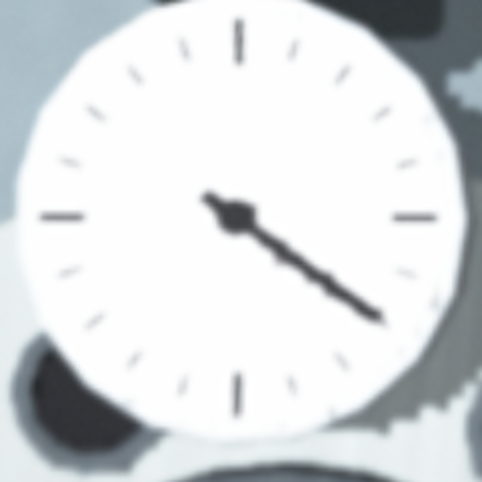

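```bash
cat >> needle.py <<'E'
def val(save=None):
    s,o,im=read()
    if save: cv2.imwrite(f'pics/{save}.png',cv2.resize(im,None,fx=2,fy=2))
    g=im.max(2); m=(g<100).astype(np.uint8)
    yy,xx=np.mgrid[:241,:241]; m[((xx-118)**2+(yy-108)**2)>76**2]=0
    n,l,st,c=cv2.connectedComponentsWithStats(m)
    k=1+np.argmax(st[1:,4]); m=(l==k).astype(np.uint8); ys,xs=np.nonzero(m)
    dt=cv2.distanceTransform(m,cv2.DIST_L2,5); _,dm,_,pv=cv2.minMaxLoc(dt); pv=np.array(pv)
    P=np.c_[xs,ys].astype(np.float32); d=np.linalg.norm(P-pv,axis=1); far=P[d>d.max()*.45].mean(0) 
    vx,vy,_,_=cv2.fitLine(P,cv2.DIST_L2,0,.01,.01).ravel(); v=np.array([vx,vy]); v*=np.sign(v@(far-pv))
    a=np.arctan2(v[0],-v[1])%(2*np.pi)
    e=o['ee_pos'][:2]-C; ph=np.arctan2(e[1],e[0])
    print('needle %.3f len %.0f n %d pv %s phi_world %.2fdeg R %.4f'%(a,d.max(),len(xs),pv,np.degrees(ph),np.hypot(*e)),'t',round(o['clock'],2),'op',round(o['opening'],4),'F',o['force'].round(1))
    return a,ph
E
python3 -c "
from needle import *
val()"
```

```text
needle 2.120 len 15 n 206 pv [117 108] phi_world 6.61deg R 0.0401 t 10.88 op 0.0175 F [ 1.5  0.2 -0.1]
```

play_rows(increments=[{"tx": -0.25,"ty": 1.01,"tz": 0,"wx": 0,"wy": 0,"wz": 0,"gripper": 1.5},{"tx": -0.51,"ty": 0.91,"tz": 0,"wx": 0,"wy": 0,"wz": 0,"gripper": 1.5},{"tx": -0.73,"ty": 0.75,"tz": 0,"wx": 0,"wy": 0,"wz": 0,"gripper": 1.5},{"tx": 0,"ty": 0,"tz": 0,"wx": 0,"wy": 0,"wz": 0,"gripper": 1.5}])

```text
clock: 11.38
ee_pos: [0.5693, 0.1931, 0.1142]
tool_rot: [[-0.053, 0.999, 0.002], [0.999, 0.053, 0.004], [0.004, 0.002, -1.0]]
force: [2.2, 6.0, -2.0]
opening: 0.0178
```

```bash
python3 -c "
from needle import *
val('d1')"
```

```text
needle 3.155 len 72 n 476 pv [120 112] phi_world 53.08deg R 0.0421 t 11.43 op 0.0175 F [ 1.6  6.5 -0.9]
```

View pics/d1.png

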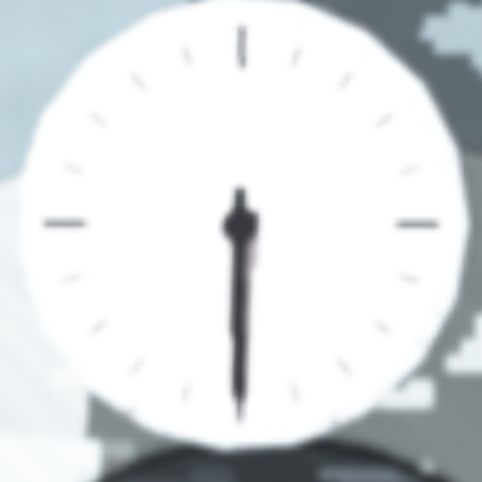

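```bash
sed -i 's/m=(g<100)/m=(g<130)/; s/>76\*\*2/>72**2/' needle.py; python3 -c "
from needle import *
val()"
```

```text
needle 3.154 len 68 n 632 pv [120 112] phi_world 53.06deg R 0.0421 t 11.47 op 0.0178 F [ 1.6  5.9 -1.7]
```

play_rows(increments=[{"tx": -0.9,"ty": 0.54,"tz": 0,"wx": 0,"wy": 0,"wz": 0,"gripper": 1.5},{"tx": -1.0,"ty": 0.29,"tz": 0,"wx": 0,"wy": 0,"wz": 0,"gripper": 1.5},{"tx": -1.04,"ty": 0.02,"tz": 0,"wx": 0,"wy": 0,"wz": 0,"gripper": 1.5},{"tx": 0,"ty": 0,"tz": 0,"wx": 0,"wy": 0,"wz": 0,"gripper": 1.5}])

```text
clock: 11.98
ee_pos: [0.538, 0.2017, 0.1141]
tool_rot: [[-0.053, 0.999, -0.002], [0.999, 0.053, 0.004], [0.004, -0.001, -1.0]]
force: [-2.6, 7.3, -0.4]
opening: 0.0177
```

```bash
python3 -c "
from needle import *
val('d2')"
```

```text
needle 3.538 len 69 n 510 pv [124 113] phi_world 98.08deg R 0.0427 t 12.03 op 0.0174 F [-2.3  6.9  0.8]
```

play_rows(increments=[{"tx": -1.01,"ty": -0.15,"tz": 0,"wx": 0,"wy": 0,"wz": 0,"gripper": 1.5},{"tx": -0.91,"ty": -0.46,"tz": 0,"wx": 0,"wy": 0,"wz": 0,"gripper": 1.5},{"tx": -0.75,"ty": -0.73,"tz": 0,"wx": 0,"wy": 0,"wz": 0,"gripper": 1.5},{"tx": 0,"ty": 0,"tz": 0,"wx": 0,"wy": 0,"wz": 0,"gripper": 1.5}])

```text
clock: 12.52
ee_pos: [0.5112, 0.1854, 0.114]
tool_rot: [[-0.054, 0.999, -0.002], [0.999, 0.054, -0.001], [-0.001, -0.002, -1.0]]
force: [-2.5, -1.0, 1.8]
opening: 0.0178
```

```bash
python3 -c "
from needle import *
val('d3')"
```

```text
needle 3.107 len 67 n 524 pv [127 112] phi_world 141.71deg R 0.0418 t 12.57 op 0.0175 F [-3.2 -2.   3.4]
```

play_rows(increments=[{"tx": -0.54,"ty": -0.9,"tz": 0,"wx": 0,"wy": 0,"wz": 0,"gripper": 1.5},{"tx": -0.29,"ty": -1.0,"tz": 0,"wx": 0,"wy": 0,"wz": 0,"gripper": 1.5},{"tx": -0.02,"ty": -1.04,"tz": 0,"wx": 0,"wy": 0,"wz": 0,"gripper": 1.5},{"tx": 0,"ty": 0,"tz": 0,"wx": 0,"wy": 0,"wz": 0,"gripper": 1.5}])

```text
clock: 13.08
ee_pos: [0.5045, 0.1555, 0.114]
tool_rot: [[-0.054, 0.999, 0.001], [0.999, 0.054, -0.001], [-0.002, 0.001, -1.0]]
force: [1.4, -3.6, 0.9]
opening: 0.0177
```

```bash
python3 -c "
from needle import *
val('d4')"
```

```text
needle 2.217 len 64 n 576 pv [128 108] phi_world -174.32deg R 0.0397 t 13.12 op 0.0175 F [ 0.6 -3.5  0.6]
```

play_rows(increments=[{"tx": 0.25,"ty": -1.01,"tz": 0,"wx": 0,"wy": 0,"wz": 0,"gripper": 1.5},{"tx": 0.51,"ty": -0.91,"tz": 0,"wx": 0,"wy": 0,"wz": 0,"gripper": 1.5},{"tx": 0.73,"ty": -0.75,"tz": 0,"wx": 0,"wy": 0,"wz": 0,"gripper": 1.5},{"tx": 0,"ty": 0,"tz": 0,"wx": 0,"wy": 0,"wz": 0,"gripper": 1.5}])

```text
clock: 13.62
ee_pos: [0.5205, 0.1299, 0.1141]
tool_rot: [[-0.054, 0.999, 0.003], [0.999, 0.054, 0.001], [0.0, 0.003, -1.0]]
force: [3.2, -0.4, -1.0]
opening: 0.0179
```

```bash
python3 -c "
from needle import *
val('d5')"
```

```text
needle 1.376 len 62 n 622 pv [127 104] phi_world -128.47deg R 0.0378 t 13.68 op 0.0176 F [ 3.8 -0.9 -0.9]
```

play_rows(increments=[{"tx": 0.9,"ty": -0.49,"tz": 0,"wx": 0,"wy": 0,"wz": 0,"gripper": 1.5},{"tx": 1.0,"ty": -0.24,"tz": 0,"wx": 0,"wy": 0,"wz": 0,"gripper": 1.5},{"tx": 1.04,"ty": 0.02,"tz": 0,"wx": 0,"wy": 0,"wz": 0,"gripper": 1.5},{"tx": 0,"ty": 0,"tz": 0,"wx": 0,"wy": 0,"wz": 0,"gripper": 1.5}])

```text
clock: 14.18
ee_pos: [0.5487, 0.1227, 0.1141]
tool_rot: [[-0.054, 0.999, 0.0], [0.999, 0.054, -0.0], [-0.0, 0.0, -1.0]]
force: [0.3, -0.0, 1.4]
opening: 0.0175
```

```bash
python3 -c "
from needle import *
val('d6')"
```

```text
needle 1.761 len 71 n 3354 pv [112  52] phi_world -82.85deg R 0.0371 t 14.22 op 0.0174 F [ 2.  -0.8  1.1]
```

play_rows(increments=[{"tx": 1.01,"ty": 0.25,"tz": 0,"wx": 0,"wy": 0,"wz": 0,"gripper": 1.5},{"tx": 0.91,"ty": 0.51,"tz": 0,"wx": 0,"wy": 0,"wz": 0,"gripper": 1.5},{"tx": 0.75,"ty": 0.73,"tz": 0,"wx": 0,"wy": 0,"wz": 0,"gripper": 1.5},{"tx": 0,"ty": 0,"tz": 0,"wx": 0,"wy": 0,"wz": 0,"gripper": 1.5}])

```text
clock: 14.72
ee_pos: [0.5756, 0.138, 0.1141]
tool_rot: [[-0.054, 0.999, 0.001], [0.999, 0.054, 0.001], [0.001, 0.001, -1.0]]
force: [1.4, 0.5, 1.0]
opening: 0.0174
```

```bash
python3 -c "
from needle import *
val('d7')"
```

```text
needle 1.427 len 70 n 621 pv [119 105] phi_world -34.25deg R 0.0382 t 14.78 op 0.0173 F [1.6 0.6 0.7]
```

play_rows(increments=[{"tx": 0.54,"ty": 0.9,"tz": 0,"wx": 0,"wy": 0,"wz": 0,"gripper": 1.5},{"tx": 0.29,"ty": 1.0,"tz": 0,"wx": 0,"wy": 0,"wz": 0,"gripper": 1.5},{"tx": 0.02,"ty": 1.04,"tz": 0,"wx": 0,"wy": 0,"wz": 0,"gripper": 1.5},{"tx": 0,"ty": 0,"tz": 0,"wx": 0,"wy": 0,"wz": 0,"gripper": 1.5}])

```text
clock: 15.28
ee_pos: [0.5835, 0.168, 0.1141]
tool_rot: [[-0.054, 0.999, 0.0], [0.999, 0.054, 0.002], [0.002, 0.0, -1.0]]
force: [0.5, 2.4, 2.2]
opening: 0.0179
```

```bash
python3 -c "
from needle import *
val('d8')
P=np.array([(.5838,.1641),(.5693,.1931),(.538,.2017),(.5112,.1854),(.5045,.1555),(.5205,.1299)]+[get_obs()['ee_pos'][:2]])
A=np.c_[2*P,np.ones(len(P))];c=np.linalg.lstsq(A,(P**2).sum(1),rcond=None)[0];print(c[:2],np.sqrt(c[2]+c[:2]@c[:2]))
"
```

```text
needle 2.319 len 70 n 571 pv [119 109] phi_world 12.18deg R 0.0404 t 15.32 op 0.0177 F [0.9 3.6 1.3]
[0.54389284 0.16225727] 0.0399668704380727
```

```bash
python3 -c "
import numpy as np
P=np.array([(.5838,.1641),(.5693,.1931),(.538,.2017),(.5112,.1854),(.5045,.1555),(.5205,.1299),(.5756,.138),(.5835,.168)])-[.5439,.1623]
y=np.array([2.19,3.155,3.538,3.107,2.217,1.376,1.427,2.319]);a=np.arctan2(P[:,1],P[:,0])
A=np.c_[np.ones(8),np.cos(a),np.sin(a)];c,*_=np.linalg.lstsq(A,y,rcond=None);print(c,np.hypot(c[1],c[2]),np.degrees(np.arctan2(c[2],c[1])),(A@c-y).round(3),np.degrees(a).round(1))
pk=np.arctan2(c[2],c[1]);a0=a[-1]
w=np.linspace(a0,pk,7);Q=4*np.c_[np.cos(w),np.sin(w)];print((np.diff(Q,axis=0)).round(2),Q[-1]/100+[.5439,.1623])
"
sed -i 's/C=np.array(\[.544,.1595\])/C=np.array([.5439,.1623])/' needle.py
```

```text
[ 2.28752285 -0.14325468  1.23448443] 1.2427685686329344 96.61923315714412 [ 0.01  -0.006 -0.008  0.01   0.002 -0.005 -0.004  0.003] [   2.6   50.5   98.5  144.8 -170.2 -125.8  -37.5    8.2]
[[-0.28  0.99]
 [-0.52  0.89]
 [-0.73  0.73]
 [-0.89  0.52]
 [-0.99  0.27]
 [-1.03  0.01]] [0.53928918 0.20203337]
```

The fit is excellent: residuals are 0.01 rad or less, and the peak lies with the handle at 96.6° in the world frame. I'll continue anticlockwise to the peak, which makes more than one full turn.

play_rows(increments=[{"tx": -0.28,"ty": 0.99,"tz": 0,"wx": 0,"wy": 0,"wz": 0,"gripper": 1.5},{"tx": -0.52,"ty": 0.89,"tz": 0,"wx": 0,"wy": 0,"wz": 0,"gripper": 1.5},{"tx": -0.73,"ty": 0.73,"tz": 0,"wx": 0,"wy": 0,"wz": 0,"gripper": 1.5},{"tx": -0.89,"ty": 0.52,"tz": 0,"wx": 0,"wy": 0,"wz": 0,"gripper": 1.5},{"tx": -0.99,"ty": 0.27,"tz": 0,"wx": 0,"wy": 0,"wz": 0,"gripper": 1.5},{"tx": -1.03,"ty": 0.01,"tz": 0,"wx": 0,"wy": 0,"wz": 0,"gripper": 1.5},{"tx": 0,"ty": 0,"tz": 0,"wx": 0,"wy": 0,"wz": 0,"gripper": 1.5},{"tx": 0,"ty": 0,"tz": 0,"wx": 0,"wy": 0,"wz": 0,"gripper": 1.5}])

```text
clock: 16.32
ee_pos: [0.5376, 0.2017, 0.114]
tool_rot: [[-0.054, 0.999, -0.003], [0.999, 0.054, 0.001], [0.001, -0.003, -1.0]]
force: [-4.4, 4.5, 3.1]
opening: 0.0175
```

```bash
python3 -c "
from needle import *
val('d9'); print(get_obs()['ee_pos'])"
```

```text
needle 3.515 len 57 n 446 pv [123 125] phi_world 99.01deg R 0.0399 t 16.38 op 0.0175 F [-3.7  4.7  5.2]
[0.5376432  0.20175202 0.11405209]
```

play_rows(increments=[{"tx": 0.17,"ty": 0.0,"tz": 0,"wx": 0,"wy": 0,"wz": 0,"gripper": 1.5},{"tx": 0,"ty": 0,"tz": 0,"wx": 0,"wy": 0,"wz": 0,"gripper": 1.5}])

```text
clock: 16.62
ee_pos: [0.539, 0.2019, 0.114]
tool_rot: [[-0.053, 0.999, -0.004], [0.999, 0.053, 0.001], [0.002, -0.004, -1.0]]
force: [-4.9, 4.7, 5.1]
opening: 0.0172
```

```bash
python3 -c "
from needle import *
val('d10'); print(get_obs()['ee_pos'])"
```

```text
needle 3.522 len 59 n 451 pv [123 124] phi_world 97.04deg R 0.0399 t 16.68 op 0.0175 F [-4.8  5.1  4.6]
[0.53900596 0.20190266 0.11404363]
```

```bash
python3 -c "
from needle import *
snap('wrist','w11')"
```

```text
(no output)
```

View pics/w11.png

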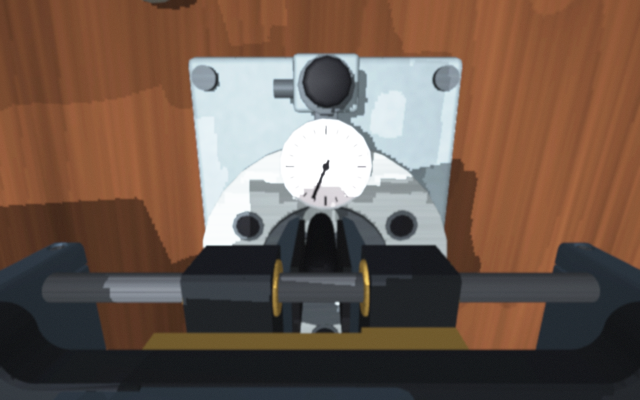

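The needle is at 3.52 rad (centre (326,165), tip pointing lower left), which is the high spot. Releasing and lifting straight up.

play_rows(increments=[{"tx": 0,"ty": 0,"tz": 0,"wx": 0,"wy": 0,"wz": 0,"gripper": 4.5},{"tx": 0,"ty": 0,"tz": 0,"wx": 0,"wy": 0,"wz": 0,"gripper": 4.5},{"tx": 0,"ty": 0,"tz": 0,"wx": 0,"wy": 0,"wz": 0,"gripper": 4.5},{"tx": 0,"ty": 0,"tz": 0,"wx": 0,"wy": 0,"wz": 0,"gripper": 4.5}])

```text
clock: 17.23
ee_pos: [0.5409, 0.2008, 0.1138]
tool_rot: [[-0.054, 0.999, -0.0], [0.999, 0.054, -0.0], [-0.0, -0.0, -1.0]]
force: [0.3, -0.3, -0.6]
opening: 0.0452
```

```bash
python3 -c "
from needle import *
val(); snap('wrist','w12'); print(get_obs()['ee_pos'])"
```

```text
needle 3.527 len 58 n 419 pv [123 124] phi_world 94.51deg R 0.0387 t 17.27 op 0.0446 F [0.6 0.2 0.4]
[0.54084568 0.20092552 0.11387465]
```

View pics/w12.png

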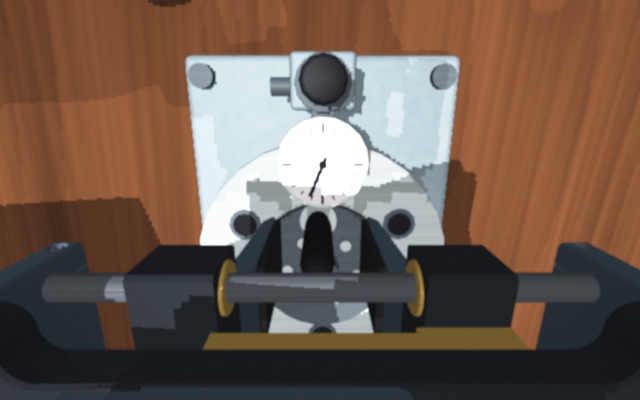

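The needle reads 3.527 after release, so the plate stayed put. Next I'll lift, turn the wrist back and look at the tray from above.

play_rows(increments=[{"tx": 0,"ty": 0,"tz": 2,"wx": 0,"wy": 0,"wz": 0,"gripper": 4.5},{"tx": 0,"ty": 0,"tz": 4,"wx": 0,"wy": 0,"wz": 0,"gripper": 4.5},{"tx": 0,"ty": 0,"tz": 4,"wx": 0,"wy": 0,"wz": -5,"gripper": 4.5},{"tx": -0.5,"ty": -2,"tz": 3,"wx": 0,"wy": 0,"wz": -9,"gripper": 4.5},{"tx": -1,"ty": -4,"tz": 1,"wx": 0,"wy": 0,"wz": -9,"gripper": 4.5},{"tx": -1,"ty": -4,"tz": 0,"wx": 0,"wy": 0,"wz": -9,"gripper": 4.5},{"tx": -1,"ty": -4,"tz": 0,"wx": 0,"wy": 0,"wz": -9,"gripper": 4.5},{"tx": -1,"ty": -4,"tz": 0,"wx": 0,"wy": 0,"wz": -9,"gripper": 5.6},{"tx": -1,"ty": -4,"tz": 0,"wx": 0,"wy": 0,"wz": -9,"gripper": 5.6},{"tx": -1,"ty": -4,"tz": 0,"wx": 0,"wy": 0,"wz": -9,"gripper": 5.6}])

```text
clock: 18.58
ee_pos: [0.4753, -0.0602, 0.2541]
tool_rot: [[0.908, 0.42, 0.0], [0.42, -0.908, -0.0], [0.0, 0.0, -1.0]]
force: [0.2, -0.9, -0.5]
opening: 0.0558
```

play_rows(increments=[{"tx": -1,"ty": -4,"tz": 0,"wx": 0,"wy": 0,"wz": -9,"gripper": 5.6},{"tx": -1,"ty": -4,"tz": 0,"wx": 0,"wy": 0,"wz": -9,"gripper": 5.6},{"tx": -1,"ty": -4,"tz": 0,"wx": 0,"wy": 0,"wz": -4,"gripper": 5.6},{"tx": -1,"ty": -4,"tz": 0,"wx": 0,"wy": 0,"wz": 0,"gripper": 5.6},{"tx": -1.5,"ty": -4,"tz": 0,"wx": 0,"wy": 0,"wz": 0,"gripper": 5.6},{"tx": 0,"ty": 0,"tz": 0,"wx": 0,"wy": 0,"wz": 0,"gripper": 5.6},{"tx": 0,"ty": 0,"tz": 0,"wx": 0,"wy": 0,"wz": 0,"gripper": 5.6}])

```text
clock: 19.45
ee_pos: [0.4208, -0.2585, 0.2539]
tool_rot: [[0.999, 0.054, -0.0], [0.054, -0.999, 0.001], [0.0, -0.001, -1.0]]
force: [-0.7, -0.2, -0.4]
opening: 0.0561
```

```bash
python3 - <<'E'
from cores import *
o=get_obs();print(o['ee_pos'],o['tool_rot'][:,0],o['joint_pos'].round(2),o['clock'])
s=snap('wrist','w13')
for c in cores(s,amin=100): print(c)
E
```

```text
[ 0.42079226 -0.25847395  0.25391753] [9.98546813e-01 5.38911987e-02 3.19077195e-05] [-0.57  0.17  1.67  0.    1.3   0.94] 19.45
(436, -302, 40, 41, [357.0, 158.0])
(439, -212, 27, 27, [286.0, 152.0])
(487, -311, 42, 42, [367.0, 118.0])
(495, -214, 42, 42, [289.0, 106.0])
(527, 97, 27, 33, [30.0, 63.0])
(546, -229, 42, 42, [303.0, 63.0])
(594, -312, 23, 23, [376.0, 21.0])
```

View pics/w13.png

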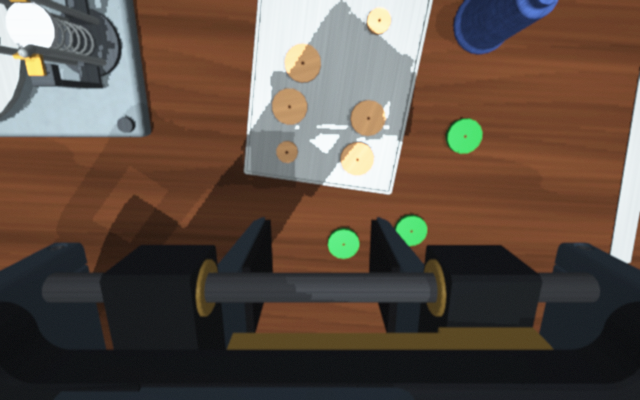

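Candidates in this view:
- **Large cores:** (302,63), (289,106), (368,118), (357,158).
- **Small cores, leave:** (378,20), (286,152).
- **Green look-alikes, leave:** (343,243), (411,231), (465,136).

I'll start with the large core at (302,63), which is (0.546, -0.229). The width check gave 42 mm, against 25 mm for the small ones.

play_rows(increments=[{"tx": 3.1,"ty": 0.7,"tz": 0,"wx": 0,"wy": 0,"wz": 0,"gripper": 5.6},{"tx": 3.1,"ty": 0.8,"tz": -2,"wx": 0,"wy": 0,"wz": 0,"gripper": 5.6},{"tx": 3.1,"ty": 0.7,"tz": -4,"wx": 0,"wy": 0,"wz": 0,"gripper": 5.6},{"tx": 3.2,"ty": 0.7,"tz": -4,"wx": 0,"wy": 0,"wz": 0,"gripper": 5.6},{"tx": 0,"ty": 0,"tz": -4,"wx": 0,"wy": 0,"wz": 0,"gripper": 5.6},{"tx": 0,"ty": 0,"tz": -4,"wx": 0,"wy": 0,"wz": 0,"gripper": 5.6},{"tx": 0,"ty": 0,"tz": -2,"wx": 0,"wy": 0,"wz": 0,"gripper": 5.6},{"tx": 0,"ty": 0,"tz": 0,"wx": 0,"wy": 0,"wz": 0,"gripper": 5.6},{"tx": 0,"ty": 0,"tz": 0,"wx": 0,"wy": 0,"wz": 0,"gripper": 5.6}])

```text
clock: 20.62
ee_pos: [0.5468, -0.2295, 0.0551]
tool_rot: [[0.998, 0.055, 0.002], [0.055, -0.998, -0.001], [0.002, 0.001, -1.0]]
force: [0.4, -0.3, -0.4]
opening: 0.0562
```

```bash
python3 - <<'E'
from cores import *
o=get_obs();print(o['ee_pos'],o['clock'],o['force'])
s=snap('wrist','w14')
print([proj(s,(o['ee_pos'][0],o['ee_pos'][1],.012)).round(0)])
E
```

```text
[ 0.5468449  -0.22950388  0.05507936] 20.625 [ 0.35861852 -0.31118236 -0.39150504]
[array([323., 221.])]
```

View pics/w14.png

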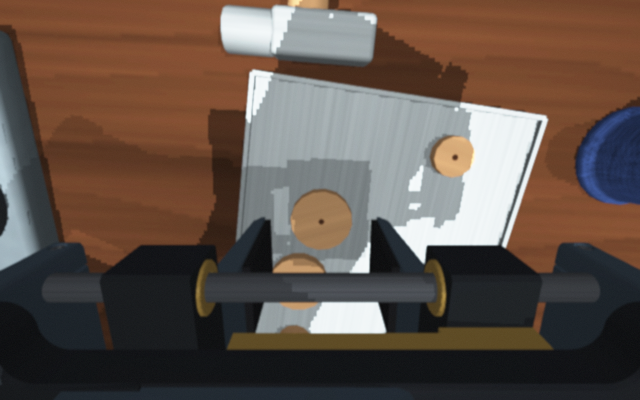

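The core centre is at (321,221), against (323,221) predicted. It's aligned, so I'll descend and grip.

play_rows(increments=[{"tx": 0,"ty": 0,"tz": -2.5,"wx": 0,"wy": 0,"wz": 0,"gripper": 5.6},{"tx": 0,"ty": 0,"tz": -1.5,"wx": 0,"wy": 0,"wz": 0,"gripper": 5.6},{"tx": 0,"ty": 0,"tz": -0.7,"wx": 0,"wy": 0,"wz": 0,"gripper": 5.6},{"tx": 0,"ty": 0,"tz": -0.3,"wx": 0,"wy": 0,"wz": 0,"gripper": 5.6},{"tx": 0,"ty": 0,"tz": 0,"wx": 0,"wy": 0,"wz": 0,"gripper": 4},{"tx": 0,"ty": 0,"tz": 0,"wx": 0,"wy": 0,"wz": 0,"gripper": 4},{"tx": 0,"ty": 0,"tz": 0,"wx": 0,"wy": 0,"wz": 0,"gripper": 4},{"tx": 0,"ty": 0,"tz": 0,"wx": 0,"wy": 0,"wz": 0,"gripper": 4}], grip_force=15)

```text
clock: 21.68
ee_pos: [0.5461, -0.2301, 0.0044]
tool_rot: [[0.999, 0.054, 0.001], [0.054, -0.999, -0.0], [0.001, 0.001, -1.0]]
force: [0.2, 0.3, 2.1]
opening: 0.0431
```

play_rows(increments=[{"tx": 0,"ty": 0,"tz": 1.5,"wx": 0,"wy": 0,"wz": 0,"gripper": 4},{"tx": 0,"ty": 0,"tz": 4,"wx": 0,"wy": 0,"wz": 0,"gripper": 4},{"tx": 0,"ty": 0,"tz": 5,"wx": 0,"wy": 0,"wz": 0,"gripper": 4},{"tx": 0,"ty": 1,"tz": 5,"wx": 0,"wy": 0,"wz": 0,"gripper": 4},{"tx": -1,"ty": 4,"tz": 4,"wx": 0,"wy": 0,"wz": 0,"gripper": 4},{"tx": -1,"ty": 4,"tz": 3,"wx": 0,"wy": 0,"wz": 0,"gripper": 4},{"tx": -1,"ty": 4,"tz": 2,"wx": 0,"wy": 0,"wz": 0,"gripper": 4},{"tx": -1,"ty": 4,"tz": 0,"wx": 0,"wy": 0,"wz": 0,"gripper": 4},{"tx": -1,"ty": 4,"tz": 0,"wx": 0,"wy": 0,"wz": 0,"gripper": 4},{"tx": -0.6,"ty": 3.2,"tz": 0,"wx": 0,"wy": 0,"wz": 0,"gripper": 4}])

```text
clock: 22.92
ee_pos: [0.4889, 0.0135, 0.2501]
tool_rot: [[0.998, 0.055, 0.001], [0.055, -0.999, 0.0], [0.001, -0.0, -1.0]]
force: [-0.1, 0.8, -1.1]
opening: 0.0432
```

play_rows(increments=[{"tx": 0,"ty": 0,"tz": 0,"wx": 0,"wy": 0,"wz": 0,"gripper": 4}])

```text
clock: 23.05
ee_pos: [0.4892, 0.0137, 0.25]
tool_rot: [[0.998, 0.057, 0.001], [0.057, -0.998, 0.0], [0.001, -0.0, -1.0]]
force: [-0.2, -0.4, -0.0]
opening: 0.0432
```

```bash
python3 - <<'E'
from cores import *
o=get_obs();print(o['ee_pos'],o['clock'],o['force'],o['opening'])
s=snap('wrist','w15')
print([proj(s,p).round(1).tolist() for p in [(.5523,.012,.104),(.5523,.012,.145),(.5523,.012,.110)]])
E
```

```text
[0.48916261 0.01365187 0.25000237] 23.05 [-0.16820625 -0.44171371 -0.01466233] 0.04321263405988415
[[327.8, 121.8], [328.8, 124.1], [327.9, 122.1]]
```

View pics/w15.png

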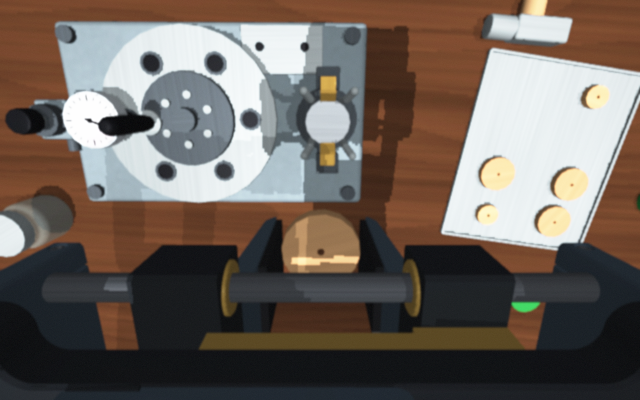

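The magazine centre is at (328,121), matching the predicted (328,122). The core is held, and the plate still stands at its high spot. Moving over the magazine.

play_rows(increments=[{"tx": 2.1,"ty": -0.05,"tz": 0,"wx": 0,"wy": 0,"wz": 0,"gripper": 4},{"tx": 2.1,"ty": -0.05,"tz": 0,"wx": 0,"wy": 0,"wz": 0,"gripper": 4},{"tx": 2.1,"ty": -0.05,"tz": -1,"wx": 0,"wy": 0,"wz": 0,"gripper": 4},{"tx": 0,"ty": 0,"tz": -3,"wx": 0,"wy": 0,"wz": 0,"gripper": 4},{"tx": 0,"ty": 0,"tz": -3,"wx": 0,"wy": 0,"wz": 0,"gripper": 4},{"tx": 0,"ty": 0,"tz": -2,"wx": 0,"wy": 0,"wz": 0,"gripper": 4},{"tx": 0,"ty": 0,"tz": 0,"wx": 0,"wy": 0,"wz": 0,"gripper": 4},{"tx": 0,"ty": 0,"tz": 0,"wx": 0,"wy": 0,"wz": 0,"gripper": 4}])

```text
clock: 24.1
ee_pos: [0.5536, 0.0099, 0.16]
tool_rot: [[0.999, 0.053, 0.002], [0.053, -0.999, -0.0], [0.002, 0.0, -1.0]]
force: [0.6, 1.0, -0.3]
opening: 0.0433
```

```bash
python3 - <<'E'
from cores import *
o=get_obs();print(o['ee_pos'],o['clock'],o['force'],o['opening'])
s=snap('wrist','w16')
t=snap('side');cv2.imwrite('pics/s16.png',cv2.resize(t['frame'][120:240,250:400],None,fx=4,fy=4,interpolation=cv2.INTER_CUBIC))
E
```

```text
[0.55363862 0.00987531 0.16003347] 24.1 [ 0.6195829   1.04286539 -0.3388328 ] 0.04333936422592772
```

View pics/w16.png

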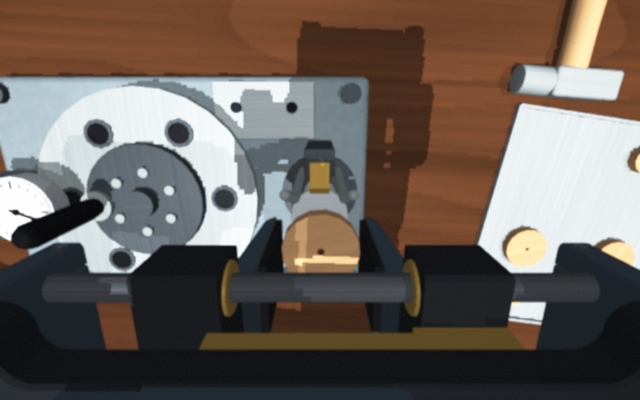

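View pics/s16.png

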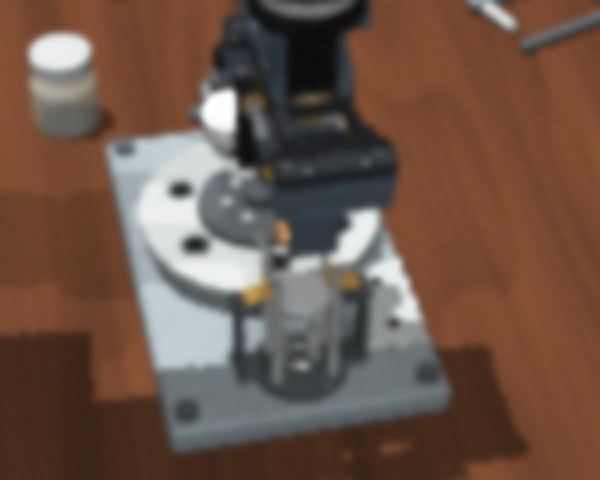

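```bash
python3 - <<'E'
from cores import *
o=get_obs();print(o['ee_pos'],o['clock'])
s=snap('wrist')
cv2.imwrite('pics/w16c.png',cv2.resize(s['frame'][130:290,240:400],None,fx=4,fy=4,interpolation=cv2.INTER_CUBIC))
print(plane(s,(320,253),.1676), plane(s,(319,177),.112),plane(s,(320,251),.1676))
E
```

```text
[0.55368411 0.01018331 0.16027543] 24.2
[0.55299385 0.01209249 0.1676    ] [0.5837746  0.01449976 0.112     ] [0.55419544 0.01215691 0.1676    ]
```

View pics/w16c.png

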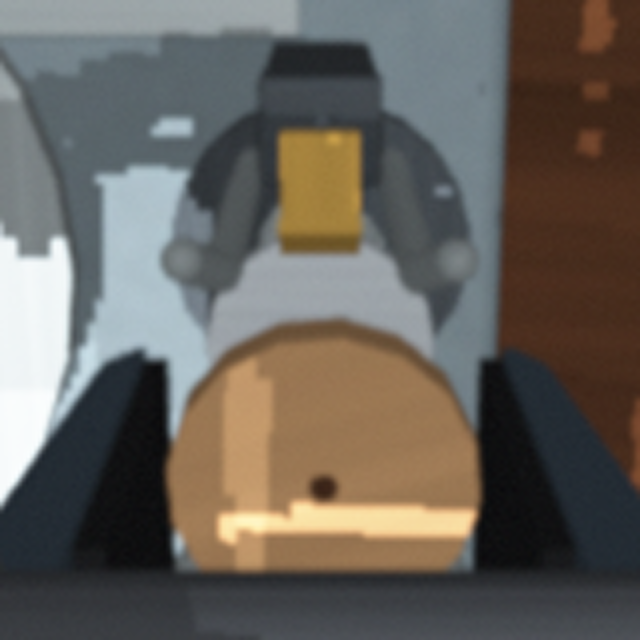

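```bash
python3 - <<'E'
from cores import *
s=snap('wrist')
print(get_obs()['ee_pos'])
print('hole',plane(s,(320.75,251.75),.1676))
for z in (.105,.108,.112): print('tip',z,plane(s,(320,192.5),z), plane(s,(320,188.5),z))
for p in [(286,195.5),(354,195.5)]: print('rod',plane(s,p,.145))
E
```

```text
[0.55334575 0.01041543 0.16000527]
hole [0.55365359 0.01187307 0.1676    ]
tip 0.105 [0.5707361 0.0132825 0.105    ] [0.57371554 0.01344278 0.105     ]
tip 0.108 [0.57153306 0.01332171 0.108     ] [0.57447287 0.01347985 0.108     ]
tip 0.112 [0.57259568 0.01337398 0.112     ] [0.57548265 0.01352928 0.112     ]
rod [0.5784159  0.03396418 0.145     ]
rod [ 0.58060957 -0.00655356  0.145     ]
```

play_rows(increments=[{"tx": -0.15,"ty": 0.02,"tz": -0.5,"wx": 0,"wy": 0,"wz": 0,"gripper": 4},{"tx": 0,"ty": 0,"tz": -0.7,"wx": 0,"wy": 0,"wz": 0,"gripper": 4},{"tx": 0,"ty": 0,"tz": -0.5,"wx": 0,"wy": 0,"wz": 0,"gripper": 4},{"tx": 0,"ty": 0,"tz": -0.5,"wx": 0,"wy": 0,"wz": 0,"gripper": 4},{"tx": 0,"ty": 0,"tz": -0.5,"wx": 0,"wy": 0,"wz": 0,"gripper": 4}])

```text
clock: 24.92
ee_pos: [0.5513, 0.0108, 0.1315]
tool_rot: [[0.999, 0.054, -0.0], [0.054, -0.999, -0.0], [-0.0, 0.0, -1.0]]
force: [0.1, -0.4, -0.2]
opening: 0.043
```

play_rows(increments=[{"tx": 0,"ty": 0,"tz": -0.5,"wx": 0,"wy": 0,"wz": 0,"gripper": 4},{"tx": 0,"ty": 0,"tz": -0.5,"wx": 0,"wy": 0,"wz": 0,"gripper": 4},{"tx": 0,"ty": 0,"tz": -0.4,"wx": 0,"wy": 0,"wz": 0,"gripper": 4},{"tx": 0,"ty": 0,"tz": 0,"wx": 0,"wy": 0,"wz": 0,"gripper": 4}])

```text
clock: 25.42
ee_pos: [0.5513, 0.0108, 0.1177]
tool_rot: [[0.999, 0.054, -0.0], [0.054, -0.999, -0.0], [-0.0, 0.0, -1.0]]
force: [0.2, 0.3, -1.1]
opening: 0.0432
```

play_rows(increments=[{"tx": 0,"ty": 0,"tz": -0.1,"wx": 0,"wy": 0,"wz": 0,"gripper": 4},{"tx": 0,"ty": 0,"tz": 0,"wx": 0,"wy": 0,"wz": 0,"gripper": 5.4},{"tx": 0,"ty": 0,"tz": 0,"wx": 0,"wy": 0,"wz": 0,"gripper": 5.4},{"tx": 0,"ty": 0,"tz": 1,"wx": 0,"wy": 0,"wz": 0,"gripper": 5.4},{"tx": 0,"ty": 0,"tz": 2,"wx": 0,"wy": 0,"wz": 0,"gripper": 5.4},{"tx": 0,"ty": 0,"tz": 2,"wx": 0,"wy": 0,"wz": 0,"gripper": 5.4},{"tx": 0,"ty": 0,"tz": 0,"wx": 0,"wy": 0,"wz": 0,"gripper": 3}])

```text
clock: 26.3
ee_pos: [0.5526, 0.0108, 0.169]
tool_rot: [[0.999, 0.054, 0.005], [0.054, -0.999, -0.0], [0.005, 0.0, -1.0]]
force: [-0.9, -0.3, 0.4]
opening: 0.0465
```

```bash
python3 - <<'E'
from cores import *
o=get_obs();print(o['ee_pos'],o['clock'],o['force'],o['opening'])
s=snap('wrist','w17')
E
```

```text
[0.55258892 0.01077926 0.16904455] 26.3 [-0.87415685 -0.31102881  0.43105777] 0.04649035868802141
```

View pics/w17.png

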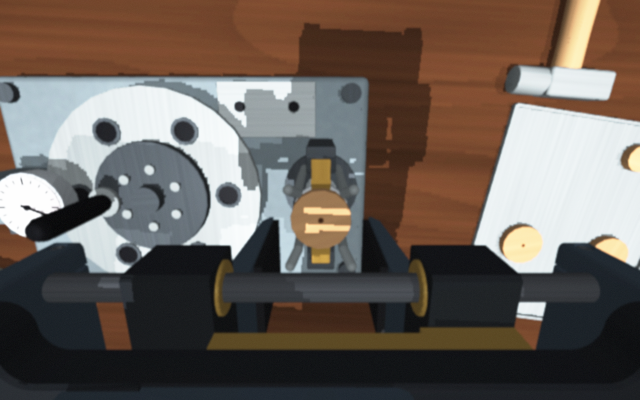

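The core lies flat and centred on the bevels at (321,220). Closing the fingers to push it down.

play_rows(increments=[{"tx": 0,"ty": 0,"tz": 0,"wx": 0,"wy": 0,"wz": 0,"gripper": 0},{"tx": 0,"ty": 0,"tz": 0,"wx": 0,"wy": 0,"wz": 0,"gripper": 0},{"tx": 0,"ty": 0,"tz": 0,"wx": 0,"wy": 0,"wz": 0,"gripper": 0},{"tx": 0,"ty": 0.1,"tz": -1.5,"wx": 0,"wy": 0,"wz": 0,"gripper": 0},{"tx": 0,"ty": 0,"tz": -1.5,"wx": 0,"wy": 0,"wz": 0,"gripper": 0},{"tx": 0,"ty": 0,"tz": -1,"wx": 0,"wy": 0,"wz": 0,"gripper": 0},{"tx": 0,"ty": 0,"tz": -0.5,"wx": 0,"wy": 0,"wz": 0,"gripper": 0},{"tx": 0,"ty": 0,"tz": -0.4,"wx": 0,"wy": 0,"wz": 0,"gripper": 0},{"tx": 0,"ty": 0,"tz": -0.4,"wx": 0,"wy": 0,"wz": 0,"gripper": 0},{"tx": 0,"ty": 0,"tz": -0.4,"wx": 0,"wy": 0,"wz": 0,"gripper": 0}])

```text
clock: 27.6
ee_pos: [0.5516, 0.0118, 0.1101]
tool_rot: [[0.999, 0.054, 0.001], [0.054, -0.999, -0.0], [0.001, 0.0, -1.0]]
force: [0.0, -0.8, 3.2]
opening: 0.0003
```

play_rows(increments=[{"tx": 0,"ty": 0,"tz": -0.4,"wx": 0,"wy": 0,"wz": 0,"gripper": 0},{"tx": 0,"ty": 0,"tz": -0.3,"wx": 0,"wy": 0,"wz": 0,"gripper": 0},{"tx": 0,"ty": 0,"tz": 0,"wx": 0,"wy": 0,"wz": 0,"gripper": 0}])

```text
clock: 27.98
ee_pos: [0.5514, 0.0118, 0.1027]
tool_rot: [[0.999, 0.054, 0.0], [0.054, -0.999, -0.0], [0.0, 0.0, -1.0]]
force: [0.3, -0.3, 1.5]
opening: 0.0003
```

play_rows(increments=[{"tx": 0,"ty": 0,"tz": -0.15,"wx": 0,"wy": 0,"wz": 0,"gripper": 0},{"tx": 0,"ty": 0,"tz": 0,"wx": 0,"wy": 0,"wz": 0,"gripper": 0},{"tx": 0,"ty": 0,"tz": 1,"wx": 0,"wy": 0,"wz": 0,"gripper": 0},{"tx": 0,"ty": 0,"tz": 3,"wx": 0,"wy": 0,"wz": 0,"gripper": 0},{"tx": 0,"ty": 0,"tz": 3,"wx": 0,"wy": 0,"wz": 0,"gripper": 2},{"tx": 0,"ty": 0,"tz": 2,"wx": 0,"wy": 0,"wz": 0,"gripper": 5.6},{"tx": -1,"ty": -2,"tz": 2,"wx": 0,"wy": 0,"wz": 0,"gripper": 5.6},{"tx": -2,"ty": -2,"tz": 2,"wx": 0,"wy": 0,"wz": 0,"gripper": 5.6}])

```text
clock: 28.98
ee_pos: [0.5209, -0.0285, 0.2324]
tool_rot: [[0.998, 0.055, -0.0], [0.055, -0.998, -0.0], [-0.0, 0.0, -1.0]]
force: [0.9, 0.4, -0.6]
opening: 0.0375
```

```bash
python3 - <<'E'
from cores import *
o=get_obs();print(o['ee_pos'],o['clock'],o['force'],o['opening'])
s=snap('wrist','w18')
for c in cores(s,amin=100): print(c)
p=proj(s,(.5523,.012,.105)).astype(int); cv2.imwrite('pics/w18c.png',cv2.resize(s['frame'][p[1]-50:p[1]+50,p[0]-60:p[0]+60],None,fx=5,fy=5,interpolation=cv2.INTER_CUBIC))
E
```

```text
[ 0.52093755 -0.02853763  0.2323553 ] 28.975 [ 0.94255239  0.41920483 -0.62092961] 0.037481900045414615
(436, -301, 43, 41, [525.0, 246.0])
(443, -209, 22, 27, [456.0, 238.0])
(488, -310, 43, 42, [541.0, 208.0])
(497, -212, 41, 43, [466.0, 198.0])
(596, -311, 26, 25, [563.0, 122.0])
(538, 23, 108, 56, [280.0, 153.0])
(699, -216, 27, 40, [503.0, 19.0])
```

View pics/w18.png

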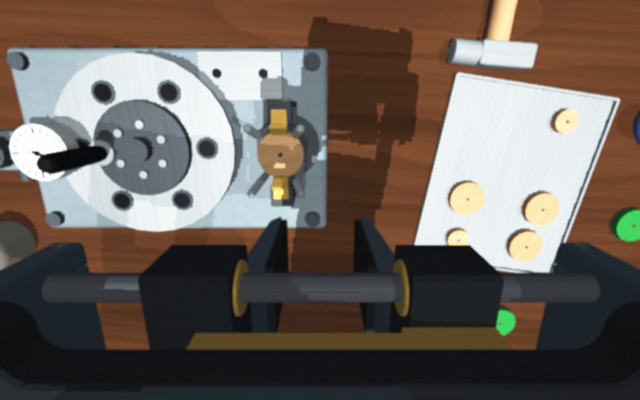

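View pics/w18c.png

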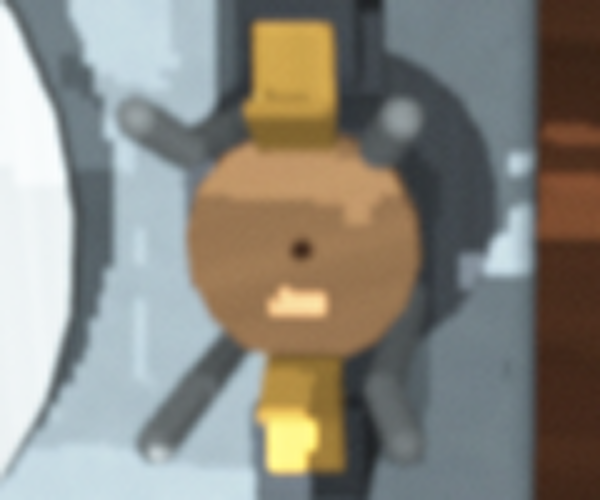

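The core is caught flat under both brass catches. Next is core (0.496, -0.213).

play_rows(increments=[{"tx": -0.5,"ty": -3.5,"tz": 0,"wx": 0,"wy": 0,"wz": 0,"gripper": 5.6},{"tx": -0.5,"ty": -4,"tz": 0,"wx": 0,"wy": 0,"wz": 0,"gripper": 5.6},{"tx": -0.5,"ty": -4,"tz": -1.7,"wx": 0,"wy": 0,"wz": 0,"gripper": 5.6},{"tx": -0.5,"ty": -4,"tz": -4,"wx": 0,"wy": 0,"wz": 0,"gripper": 5.6},{"tx": -0.5,"ty": -3,"tz": -4,"wx": 0,"wy": 0,"wz": 0,"gripper": 5.6},{"tx": 0,"ty": 0,"tz": -4,"wx": 0,"wy": 0,"wz": 0,"gripper": 5.6},{"tx": 0,"ty": 0,"tz": -4,"wx": 0,"wy": 0,"wz": 0,"gripper": 5.6},{"tx": 0,"ty": 0,"tz": 0,"wx": 0,"wy": 0,"wz": 0,"gripper": 5.6},{"tx": 0,"ty": 0,"tz": 0,"wx": 0,"wy": 0,"wz": 0,"gripper": 5.6}])

```text
clock: 30.15
ee_pos: [0.4973, -0.2135, 0.0559]
tool_rot: [[0.999, 0.054, 0.002], [0.054, -0.999, -0.001], [0.002, 0.001, -1.0]]
force: [-0.8, -0.9, 0.1]
opening: 0.0558
```

```bash
cat > chk.py <<'E'
from cores import *
import sys
o=get_obs();print(o['ee_pos'],o['clock'],o['force'].round(1),o['opening'])
s=snap('wrist',sys.argv[1])
for c in cores(s,amin=100): print(c)
E
python3 chk.py w19
```

```text
[ 0.49734116 -0.21351342  0.05586948] 30.15 [-0.8 -0.9  0.1] 0.055845025955467795
(497, -311, 26, 43, [459.0, 232.0])
(496, -214, 42, 43, [323.0, 222.0])
(596, -310, 24, 26, [485.0, 77.0])
```

View pics/w19.png

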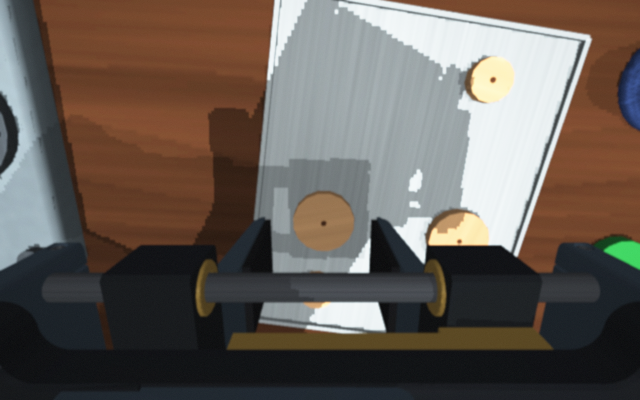

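```bash
python3 - <<'E'
from cores import *
s=snap('wrist')
print(plane(s,(262,218),.006),plane(s,(522,218),.006),plane(s,(270,120),.006))
E
```

```text
[ 0.49490762 -0.16984654  0.006     ] [ 0.50507549 -0.35791806  0.006     ] [ 0.56429897 -0.17477901  0.006     ]
```

The +y finger would land close to the tray lip (y≈-0.171), so I'll narrow the opening and shift by 1 mm.

play_rows(increments=[{"tx": 0,"ty": -0.1,"tz": -2.5,"wx": 0,"wy": 0,"wz": 0,"gripper": 4.9},{"tx": 0,"ty": 0,"tz": -1,"wx": 0,"wy": 0,"wz": 0,"gripper": 4.9},{"tx": 0,"ty": 0,"tz": 0,"wx": 0,"wy": 0,"wz": 0,"gripper": 4.9},{"tx": 0,"ty": 0,"tz": -0.6,"wx": 0,"wy": 0,"wz": 0,"gripper": 4.9},{"tx": 0,"ty": 0,"tz": -0.5,"wx": 0,"wy": 0,"wz": 0,"gripper": 4.9},{"tx": 0,"ty": 0,"tz": -0.4,"wx": 0,"wy": 0,"wz": 0,"gripper": 4.9},{"tx": 0,"ty": 0,"tz": -0.1,"wx": 0,"wy": 0,"wz": 0,"gripper": 4.9}])

```text
clock: 31.12
ee_pos: [0.4961, -0.2141, 0.0032]
tool_rot: [[0.999, 0.054, -0.0], [0.054, -0.999, 0.0], [-0.0, -0.0, -1.0]]
force: [0.5, -1.0, 0.1]
opening: 0.049
```

play_rows(increments=[{"tx": 0,"ty": 0,"tz": 0.1,"wx": 0,"wy": 0,"wz": 0,"gripper": 4.9},{"tx": 0,"ty": 0,"tz": 0,"wx": 0,"wy": 0,"wz": 0,"gripper": 4},{"tx": 0,"ty": 0,"tz": 0,"wx": 0,"wy": 0,"wz": 0,"gripper": 4},{"tx": 0,"ty": 0,"tz": 0,"wx": 0,"wy": 0,"wz": 0,"gripper": 4},{"tx": 0,"ty": 0,"tz": 0,"wx": 0,"wy": 0,"wz": 0,"gripper": 4}])

```text
clock: 31.75
ee_pos: [0.4965, -0.2144, 0.0047]
tool_rot: [[0.999, 0.054, 0.001], [0.054, -0.999, -0.0], [0.001, 0.0, -1.0]]
force: [0.1, 0.1, 1.9]
opening: 0.043
```

play_rows(increments=[{"tx": 0,"ty": 0,"tz": 1.5,"wx": 0,"wy": 0,"wz": 0,"gripper": 4},{"tx": 0,"ty": 0,"tz": 4,"wx": 0,"wy": 0,"wz": 0,"gripper": 4},{"tx": 0,"ty": 1,"tz": 4,"wx": 0,"wy": 0,"wz": 0,"gripper": 4},{"tx": 0.7,"ty": 3,"tz": 4,"wx": 0,"wy": 0,"wz": 0,"gripper": 4},{"tx": 1,"ty": 4,"tz": 4,"wx": 0,"wy": 0,"wz": 0,"gripper": 4},{"tx": 1,"ty": 4,"tz": 0,"wx": 0,"wy": 0,"wz": 0,"gripper": 4},{"tx": 1,"ty": 4,"tz": 0,"wx": 0,"wy": 0,"wz": 0,"gripper": 4},{"tx": 1,"ty": 4,"tz": 0,"wx": 0,"wy": 0,"wz": 0,"gripper": 4},{"tx": 0.8,"ty": 2.6,"tz": 0,"wx": 0,"wy": 0,"wz": 0,"gripper": 4},{"tx": 0,"ty": 0,"tz": 0,"wx": 0,"wy": 0,"wz": 0,"gripper": 4}])

```text
clock: 33.0
ee_pos: [0.5515, 0.0132, 0.1802]
tool_rot: [[0.998, 0.057, 0.001], [0.057, -0.998, -0.0], [0.001, 0.0, -1.0]]
force: [-1.1, 0.3, 0.7]
opening: 0.0428
```

play_rows(increments=[{"tx": 0,"ty": 0,"tz": -1,"wx": 0,"wy": 0,"wz": 0,"gripper": 4},{"tx": 0,"ty": 0,"tz": -1,"wx": 0,"wy": 0,"wz": 0,"gripper": 4},{"tx": 0,"ty": 0,"tz": 0,"wx": 0,"wy": 0,"wz": 0,"gripper": 4}])

```text
clock: 33.38
ee_pos: [0.5502, 0.0109, 0.1581]
tool_rot: [[0.999, 0.053, -0.003], [0.053, -0.999, -0.0], [-0.003, 0.0, -1.0]]
force: [0.3, -0.6, -0.1]
opening: 0.0431
```

```bash
python3 chk.py w20
```

```text
[0.55017399 0.01091547 0.15814449] 33.375 [ 0.3 -0.6 -0.1] 0.04309109825041468
(497, -314, 44, 23, [621.0, 251.0])
(485, 9, 63, 82, [320.0, 248.0])
(545, 12, 66, 60, [321.0, 192.0])
(704, -216, 28, 50, [587.0, 30.0])
```

View pics/w20.png

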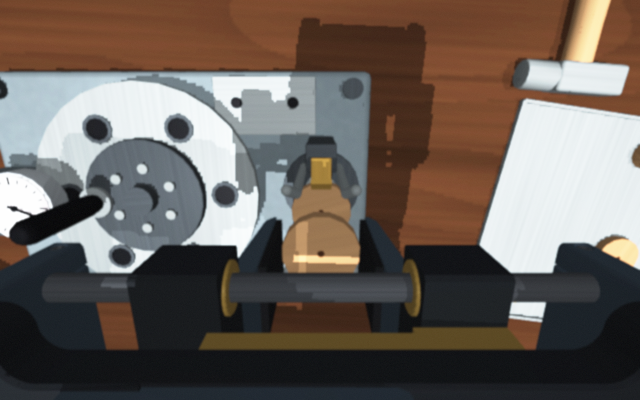

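play_rows(increments=[{"tx": 0.05,"ty": 0.02,"tz": -1.0,"wx": 0,"wy": 0,"wz": 0,"gripper": 4},{"tx": 0,"ty": 0,"tz": -0.7,"wx": 0,"wy": 0,"wz": 0,"gripper": 4},{"tx": 0,"ty": 0,"tz": -0.6,"wx": 0,"wy": 0,"wz": 0,"gripper": 4},{"tx": 0,"ty": 0,"tz": -0.6,"wx": 0,"wy": 0,"wz": 0,"gripper": 4},{"tx": 0,"ty": 0,"tz": -0.6,"wx": 0,"wy": 0,"wz": 0,"gripper": 4},{"tx": 0,"ty": 0,"tz": -0.5,"wx": 0,"wy": 0,"wz": 0,"gripper": 4},{"tx": 0,"ty": 0,"tz": -0.2,"wx": 0,"wy": 0,"wz": 0,"gripper": 4},{"tx": 0,"ty": 0,"tz": 0,"wx": 0,"wy": 0,"wz": 0,"gripper": 4}])

```text
clock: 34.42
ee_pos: [0.5526, 0.0117, 0.1177]
tool_rot: [[0.999, 0.054, 0.002], [0.054, -0.999, -0.001], [0.002, 0.001, -1.0]]
force: [3.5, -2.7, 0.6]
opening: 0.0434
```

play_rows(increments=[{"tx": 0,"ty": 0,"tz": -0.1,"wx": 0,"wy": 0,"wz": 0,"gripper": 4},{"tx": 0,"ty": 0,"tz": 0,"wx": 0,"wy": 0,"wz": 0,"gripper": 5.4},{"tx": 0,"ty": 0,"tz": 0,"wx": 0,"wy": 0,"wz": 0,"gripper": 5.4},{"tx": 0,"ty": 0,"tz": 1,"wx": 0,"wy": 0,"wz": 0,"gripper": 5.4},{"tx": 0,"ty": 0,"tz": 2,"wx": 0,"wy": 0,"wz": 0,"gripper": 5.4},{"tx": 0,"ty": 0,"tz": 2,"wx": 0,"wy": 0,"wz": 0,"gripper": 5.4},{"tx": 0,"ty": 0,"tz": 0,"wx": 0,"wy": 0,"wz": 0,"gripper": 3}])

```text
clock: 35.3
ee_pos: [0.5528, 0.0121, 0.1683]
tool_rot: [[0.999, 0.054, 0.004], [0.054, -0.999, 0.0], [0.004, 0.0, -1.0]]
force: [0.6, -0.3, 0.2]
opening: 0.0466
```

```bash
python3 chk.py w21
```

```text
[0.55276242 0.01212283 0.16834599] 35.3 [ 0.6 -0.3  0.2] 0.04658425142591093
(498, -315, 43, 19, [614.0, 249.0])
(507, 5, 82, 68, [323.0, 223.0])
(565, 12, 25, 22, [322.0, 173.0])
(595, -301, 25, 15, [633.0, 161.0])
(707, -216, 28, 57, [579.0, 33.0])
```

View pics/w21.png

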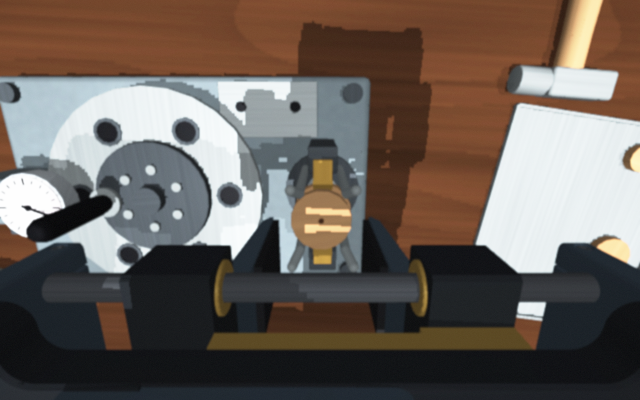

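The second core rests flat and centred at (321,220). Pushing it down.

play_rows(increments=[{"tx": 0,"ty": 0,"tz": 0,"wx": 0,"wy": 0,"wz": 0,"gripper": 0},{"tx": 0,"ty": 0,"tz": 0,"wx": 0,"wy": 0,"wz": 0,"gripper": 0},{"tx": 0,"ty": 0,"tz": 0,"wx": 0,"wy": 0,"wz": 0,"gripper": 0},{"tx": 0,"ty": 0,"tz": -1.5,"wx": 0,"wy": 0,"wz": 0,"gripper": 0},{"tx": 0,"ty": 0,"tz": -1.5,"wx": 0,"wy": 0,"wz": 0,"gripper": 0},{"tx": 0,"ty": 0,"tz": -1,"wx": 0,"wy": 0,"wz": 0,"gripper": 0},{"tx": 0,"ty": 0,"tz": -0.5,"wx": 0,"wy": 0,"wz": 0,"gripper": 0},{"tx": 0,"ty": 0,"tz": -0.4,"wx": 0,"wy": 0,"wz": 0,"gripper": 0},{"tx": 0,"ty": 0,"tz": -0.4,"wx": 0,"wy": 0,"wz": 0,"gripper": 0},{"tx": 0,"ty": 0,"tz": -0.4,"wx": 0,"wy": 0,"wz": 0,"gripper": 0}])

```text
clock: 36.6
ee_pos: [0.5523, 0.0119, 0.1097]
tool_rot: [[0.999, 0.054, 0.001], [0.054, -0.999, -0.0], [0.001, 0.0, -1.0]]
force: [0.2, -0.0, 4.0]
opening: 0.0007
```

play_rows(increments=[{"tx": 0,"ty": 0,"tz": -0.4,"wx": 0,"wy": 0,"wz": 0,"gripper": 0},{"tx": 0,"ty": 0,"tz": -0.4,"wx": 0,"wy": 0,"wz": 0,"gripper": 0},{"tx": 0,"ty": 0,"tz": 0,"wx": 0,"wy": 0,"wz": 0,"gripper": 0}])

```text
clock: 36.98
ee_pos: [0.5518, 0.012, 0.101]
tool_rot: [[0.999, 0.054, -0.0], [0.054, -0.999, -0.0], [-0.0, 0.0, -1.0]]
force: [0.6, -1.0, 2.4]
opening: 0.0004
```

play_rows(increments=[{"tx": 0,"ty": 0,"tz": 1,"wx": 0,"wy": 0,"wz": 0,"gripper": 0},{"tx": 0,"ty": 0,"tz": 3,"wx": 0,"wy": 0,"wz": 0,"gripper": 0},{"tx": 0,"ty": 0,"tz": 3,"wx": 0,"wy": 0,"wz": 0,"gripper": 2},{"tx": 0,"ty": 0,"tz": 2,"wx": 0,"wy": 0,"wz": 0,"gripper": 5.2},{"tx": -1,"ty": -2,"tz": 2,"wx": 0,"wy": 0,"wz": 0,"gripper": 5.2},{"tx": -2,"ty": -2,"tz": 2,"wx": 0,"wy": 0,"wz": 0,"gripper": 5.2}])

```text
clock: 37.72
ee_pos: [0.5213, -0.0282, 0.2323]
tool_rot: [[0.998, 0.055, -0.001], [0.055, -0.998, 0.0], [-0.001, -0.0, -1.0]]
force: [0.8, 0.4, -0.1]
opening: 0.0374
```

```bash
python3 chk.py w22; python3 -c "
from needle import *
f=cv2.imread('pics/w22.png'); cv2.imwrite('pics/w22c.png',cv2.resize(f[80:230,0:340],None,fx=2.3,fy=2.3,interpolation=cv2.INTER_CUBIC))"
```

```text
[ 0.52131552 -0.02818131  0.23226535] 37.725 [ 0.8  0.4 -0.1] 0.03739723214033321
(436, -301, 42, 41, [525.0, 246.0])
(444, -210, 22, 27, [456.0, 238.0])
(488, -310, 43, 41, [541.0, 209.0])
(596, -311, 26, 25, [563.0, 122.0])
(537, 23, 109, 55, [280.0, 154.0])
(699, -215, 26, 40, [503.0, 20.0])
```

View pics/w22c.png

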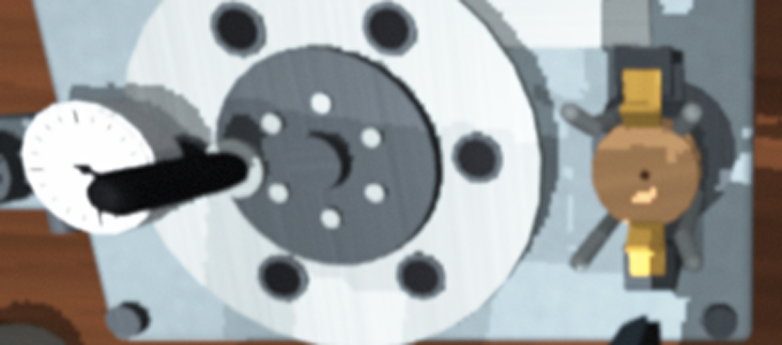

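The second core is caught too. Next is (0.488, -0.310).

play_rows(increments=[{"tx": -0.4,"ty": -3.2,"tz": 0,"wx": 0,"wy": 0,"wz": 0,"gripper": 5.2},{"tx": -0.5,"ty": -5,"tz": 0,"wx": 0,"wy": 0,"wz": 0,"gripper": 5.2},{"tx": -0.6,"ty": -5,"tz": -1,"wx": 0,"wy": 0,"wz": 0,"gripper": 5.2},{"tx": -0.6,"ty": -5,"tz": -2.7,"wx": 0,"wy": 0,"wz": 0,"gripper": 5.2},{"tx": -0.6,"ty": -5,"tz": -4,"wx": 0,"wy": 0,"wz": 0,"gripper": 5.2},{"tx": -0.6,"ty": -5,"tz": -4,"wx": 0,"wy": 0,"wz": 0,"gripper": 5.2},{"tx": 0,"ty": 0,"tz": -4,"wx": 0,"wy": 0,"wz": 0,"gripper": 5.2},{"tx": 0,"ty": 0,"tz": -2,"wx": 0,"wy": 0,"wz": 0,"gripper": 5.2},{"tx": 0,"ty": 0,"tz": 0,"wx": 0,"wy": 0,"wz": 0,"gripper": 5.2},{"tx": 0,"ty": 0,"tz": 0,"wx": 0,"wy": 0,"wz": 0,"gripper": 5.2}])

```text
clock: 39.02
ee_pos: [0.4899, -0.3074, 0.0578]
tool_rot: [[0.999, 0.054, 0.001], [0.054, -0.999, -0.001], [0.001, 0.001, -1.0]]
force: [0.5, 0.9, 0.7]
opening: 0.0517
```

```bash
python3 chk.py w23
```

```text
[ 0.48986298 -0.30736096  0.05779343] 39.025 [0.5 0.9 0.7] 0.051694618756434704
(419, -304, 8, 32, [313.0, 304.0])
(452, -303, 10, 33, [314.0, 268.0])
(487, -312, 42, 43, [329.0, 222.0])
(596, -314, 27, 27, [344.0, 58.0])
```

View pics/w23.png

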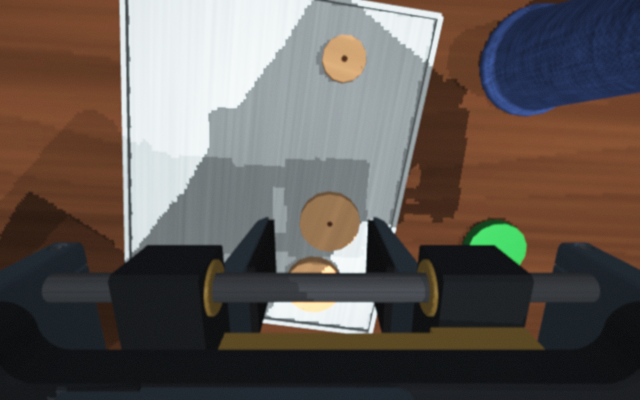

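play_rows(increments=[{"tx": -0.2,"ty": -0.4,"tz": -2.0,"wx": 0,"wy": 0,"wz": 0,"gripper": 5.2},{"tx": 0,"ty": 0,"tz": -1.2,"wx": 0,"wy": 0,"wz": 0,"gripper": 5.0},{"tx": 0,"ty": 0,"tz": -0.7,"wx": 0,"wy": 0,"wz": 0,"gripper": 5.0},{"tx": 0,"ty": 0,"tz": 0,"wx": 0,"wy": 0,"wz": 0,"gripper": 5.0}])

```text
clock: 39.58
ee_pos: [0.4871, -0.311, 0.0176]
tool_rot: [[0.999, 0.054, -0.0], [0.054, -0.999, 0.0], [-0.0, -0.0, -1.0]]
force: [0.6, -0.4, 0.5]
opening: 0.05
```

```bash
python3 chk.py w24
```

```text
[ 0.48711472 -0.31100214  0.01760557] 39.575 [ 0.6 -0.4  0.5] 0.04998640363048039
(435, -303, 24, 42, [306.0, 317.0])
(489, -312, 40, 43, [325.0, 241.0])
(596, -314, 27, 27, [343.0, 40.0])
```

play_rows(increments=[{"tx": 0.05,"ty": 0,"tz": -0.7,"wx": 0,"wy": 0,"wz": 0,"gripper": 5.0},{"tx": 0,"ty": 0,"tz": -0.6,"wx": 0,"wy": 0,"wz": 0,"gripper": 5.0},{"tx": 0,"ty": 0,"tz": 0,"wx": 0,"wy": 0,"wz": 0,"gripper": 5.0},{"tx": 0,"ty": 0,"tz": 0,"wx": 0,"wy": 0,"wz": 0,"gripper": 4},{"tx": 0,"ty": 0,"tz": 0,"wx": 0,"wy": 0,"wz": 0,"gripper": 4},{"tx": 0,"ty": 0,"tz": 0,"wx": 0,"wy": 0,"wz": 0,"gripper": 4},{"tx": 0,"ty": 0,"tz": 0,"wx": 0,"wy": 0,"wz": 0,"gripper": 4}])

```text
clock: 40.5
ee_pos: [0.4877, -0.3112, 0.0048]
tool_rot: [[0.999, 0.054, 0.0], [0.054, -0.999, -0.0], [0.0, 0.0, -1.0]]
force: [-0.3, -0.4, -0.3]
opening: 0.0435
```

play_rows(increments=[{"tx": 0,"ty": 0,"tz": 1.5,"wx": 0,"wy": 0,"wz": 0,"gripper": 4},{"tx": 0,"ty": 0,"tz": 4,"wx": 0,"wy": 0,"wz": 0,"gripper": 4},{"tx": 0,"ty": 1.3,"tz": 4,"wx": 0,"wy": 0,"wz": 0,"gripper": 4},{"tx": 0.9,"ty": 4,"tz": 4,"wx": 0,"wy": 0,"wz": 0,"gripper": 4},{"tx": 1,"ty": 5,"tz": 4,"wx": 0,"wy": 0,"wz": 0,"gripper": 4},{"tx": 1,"ty": 5,"tz": 0,"wx": 0,"wy": 0,"wz": 0,"gripper": 4},{"tx": 1,"ty": 5,"tz": 0,"wx": 0,"wy": 0,"wz": 0,"gripper": 4},{"tx": 1,"ty": 5,"tz": 0,"wx": 0,"wy": 0,"wz": 0,"gripper": 4},{"tx": 1,"ty": 5,"tz": 0,"wx": 0,"wy": 0,"wz": 0,"gripper": 4},{"tx": 0.5,"ty": 2,"tz": 0,"wx": 0,"wy": 0,"wz": 0,"gripper": 4}])

```text
clock: 41.75
ee_pos: [0.5516, 0.0123, 0.1794]
tool_rot: [[0.998, 0.057, 0.001], [0.057, -0.998, 0.0], [0.001, 0.0, -1.0]]
force: [0.4, -0.1, 0.1]
opening: 0.0429
```

play_rows(increments=[{"tx": 0,"ty": 0,"tz": 0,"wx": 0,"wy": 0,"wz": 0,"gripper": 4},{"tx": 0,"ty": 0,"tz": -1,"wx": 0,"wy": 0,"wz": 0,"gripper": 4},{"tx": 0,"ty": 0,"tz": -1,"wx": 0,"wy": 0,"wz": 0,"gripper": 4},{"tx": 0,"ty": 0,"tz": 0,"wx": 0,"wy": 0,"wz": 0,"gripper": 4},{"tx": 0,"ty": 0,"tz": 0,"wx": 0,"wy": 0,"wz": 0,"gripper": 4}])

```text
clock: 42.38
ee_pos: [0.5513, 0.0094, 0.1582]
tool_rot: [[0.999, 0.053, -0.0], [0.053, -0.999, -0.0], [-0.0, 0.0, -1.0]]
force: [0.1, -0.8, -0.2]
opening: 0.0431
```

```bash
python3 chk.py w25
```

```text
[0.55129353 0.00942221 0.15819256] 42.375 [ 0.1 -0.8 -0.2] 0.043147471485020676
(487, 8, 65, 83, [320.0, 248.0])
(531, 13, 36, 60, [318.0, 205.0])
(564, 11, 28, 29, [319.0, 174.0])
(704, -216, 51, 29, [585.0, 31.0])
```

View pics/w25.png

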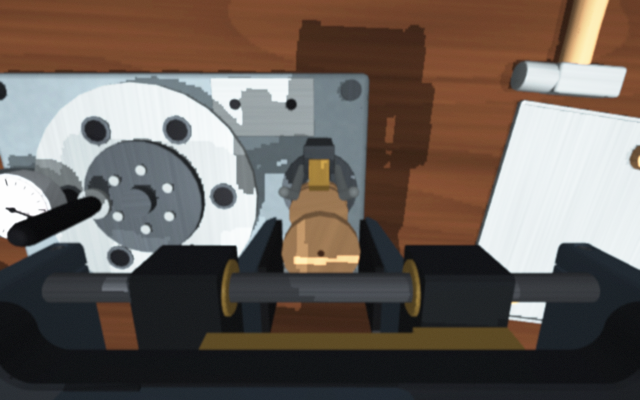

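play_rows(increments=[{"tx": 0.05,"ty": 0.15,"tz": -1.0,"wx": 0,"wy": 0,"wz": 0,"gripper": 4},{"tx": 0,"ty": 0,"tz": -0.7,"wx": 0,"wy": 0,"wz": 0,"gripper": 4},{"tx": 0,"ty": 0,"tz": -0.6,"wx": 0,"wy": 0,"wz": 0,"gripper": 4},{"tx": 0,"ty": 0,"tz": -0.6,"wx": 0,"wy": 0,"wz": 0,"gripper": 4},{"tx": 0,"ty": 0,"tz": -0.6,"wx": 0,"wy": 0,"wz": 0,"gripper": 4},{"tx": 0,"ty": 0,"tz": -0.5,"wx": 0,"wy": 0,"wz": 0,"gripper": 4},{"tx": 0,"ty": 0,"tz": -0.2,"wx": 0,"wy": 0,"wz": 0,"gripper": 4},{"tx": 0,"ty": 0,"tz": 0,"wx": 0,"wy": 0,"wz": 0,"gripper": 4}])

```text
clock: 43.42
ee_pos: [0.5523, 0.0114, 0.1166]
tool_rot: [[0.999, 0.054, 0.001], [0.054, -0.999, -0.0], [0.001, 0.0, -1.0]]
force: [2.6, -1.1, 1.6]
opening: 0.0431
```

play_rows(increments=[{"tx": 0,"ty": 0,"tz": 0,"wx": 0,"wy": 0,"wz": 0,"gripper": 5.4},{"tx": 0,"ty": 0,"tz": 0,"wx": 0,"wy": 0,"wz": 0,"gripper": 5.4},{"tx": 0,"ty": 0,"tz": 1,"wx": 0,"wy": 0,"wz": 0,"gripper": 5.4},{"tx": 0,"ty": 0,"tz": 2,"wx": 0,"wy": 0,"wz": 0,"gripper": 5.4},{"tx": 0,"ty": 0,"tz": 2.1,"wx": 0,"wy": 0,"wz": 0,"gripper": 5.4},{"tx": 0,"ty": 0,"tz": 0,"wx": 0,"wy": 0,"wz": 0,"gripper": 3}])

```text
clock: 44.18
ee_pos: [0.5529, 0.0116, 0.1693]
tool_rot: [[0.999, 0.054, 0.004], [0.054, -0.999, -0.0], [0.004, 0.0, -1.0]]
force: [0.3, -0.4, -0.9]
opening: 0.0468
```

```bash
python3 chk.py w26
```

```text
[0.55294199 0.01156537 0.16930477] 44.175 [ 0.3 -0.4 -0.9] 0.04676563347110274
(506, 11, 88, 64, [321.0, 220.0])
(565, 9, 28, 27, [323.0, 174.0])
(595, -302, 25, 17, [632.0, 160.0])
(708, -216, 28, 58, [578.0, 33.0])
```

View pics/w26.png

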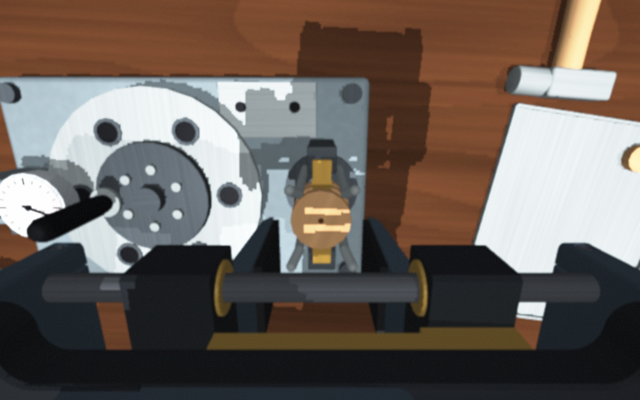

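The third core lies flat at (321,220). Pushing it down.

play_rows(increments=[{"tx": 0,"ty": 0,"tz": 0,"wx": 0,"wy": 0,"wz": 0,"gripper": 0},{"tx": 0,"ty": 0,"tz": 0,"wx": 0,"wy": 0,"wz": 0,"gripper": 0},{"tx": 0,"ty": 0,"tz": 0,"wx": 0,"wy": 0,"wz": 0,"gripper": 0},{"tx": 0,"ty": 0,"tz": -1.5,"wx": 0,"wy": 0,"wz": 0,"gripper": 0},{"tx": 0,"ty": 0,"tz": -1.5,"wx": 0,"wy": 0,"wz": 0,"gripper": 0},{"tx": 0,"ty": 0,"tz": -1,"wx": 0,"wy": 0,"wz": 0,"gripper": 0},{"tx": 0,"ty": 0,"tz": -0.5,"wx": 0,"wy": 0,"wz": 0,"gripper": 0},{"tx": 0,"ty": 0,"tz": -0.4,"wx": 0,"wy": 0,"wz": 0,"gripper": 0},{"tx": 0,"ty": 0,"tz": -0.4,"wx": 0,"wy": 0,"wz": 0,"gripper": 0},{"tx": 0,"ty": 0,"tz": -0.4,"wx": 0,"wy": 0,"wz": 0,"gripper": 0}])

```text
clock: 45.48
ee_pos: [0.5523, 0.0114, 0.1106]
tool_rot: [[0.999, 0.054, 0.002], [0.054, -0.999, -0.0], [0.002, 0.0, -1.0]]
force: [0.6, -0.4, 2.2]
opening: 0.0005
```

play_rows(increments=[{"tx": 0,"ty": 0,"tz": -0.4,"wx": 0,"wy": 0,"wz": 0,"gripper": 0},{"tx": 0,"ty": 0,"tz": -0.4,"wx": 0,"wy": 0,"wz": 0,"gripper": 0},{"tx": 0,"ty": 0,"tz": -0.1,"wx": 0,"wy": 0,"wz": 0,"gripper": 0},{"tx": 0,"ty": 0,"tz": 0,"wx": 0,"wy": 0,"wz": 0,"gripper": 0}])

```text
clock: 45.98
ee_pos: [0.552, 0.0115, 0.1012]
tool_rot: [[0.999, 0.054, 0.0], [0.054, -0.999, -0.0], [0.0, 0.0, -1.0]]
force: [0.3, 0.8, 1.7]
opening: 0.0007
```

play_rows(increments=[{"tx": 0,"ty": 0,"tz": 1,"wx": 0,"wy": 0,"wz": 0,"gripper": 0},{"tx": 0,"ty": 0,"tz": 3,"wx": 0,"wy": 0,"wz": 0,"gripper": 0},{"tx": 0,"ty": 0,"tz": 3,"wx": 0,"wy": 0,"wz": 0,"gripper": 2},{"tx": 0,"ty": 0,"tz": 2,"wx": 0,"wy": 0,"wz": 0,"gripper": 5.2},{"tx": -1,"ty": -2,"tz": 2,"wx": 0,"wy": 0,"wz": 0,"gripper": 5.2},{"tx": -2,"ty": -2,"tz": 2,"wx": 0,"wy": 0,"wz": 0,"gripper": 5.2}])

```text
clock: 46.72
ee_pos: [0.521, -0.0286, 0.2319]
tool_rot: [[0.998, 0.055, -0.001], [0.055, -0.998, 0.0], [-0.001, -0.0, -1.0]]
force: [-0.9, -0.2, -0.3]
opening: 0.0378
```

```bash
python3 chk.py w27; python3 -c "
from needle import *
f=cv2.imread('pics/w27.png'); cv2.imwrite('pics/w27c.png',cv2.resize(f[80:230,0:340],None,fx=2.3,fy=2.3,interpolation=cv2.INTER_CUBIC))"
```

```text
[ 0.52103967 -0.02863937  0.23193414] 46.725 [-0.9 -0.2 -0.3] 0.03777869960773998
(436, -301, 42, 41, [525.0, 246.0])
(443, -210, 22, 27, [456.0, 239.0])
(596, -311, 26, 26, [563.0, 122.0])
(537, 24, 56, 108, [280.0, 153.0])
(699, -215, 26, 39, [503.0, 19.0])
```

View pics/w27c.png

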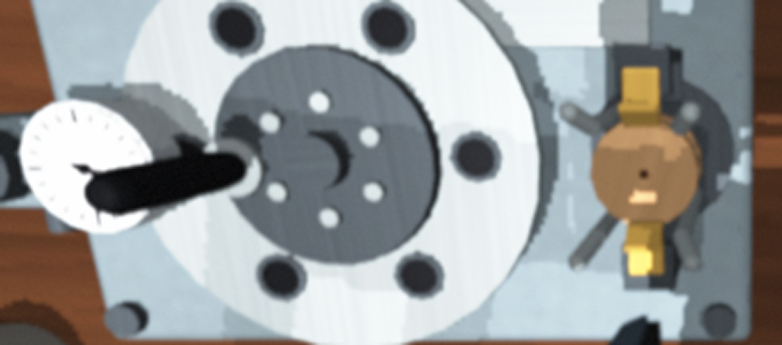

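The third core is caught. The last one is at (0.436, -0.302).

play_rows(increments=[{"tx": -1,"ty": -3.2,"tz": 0,"wx": 0,"wy": 0,"wz": 0,"gripper": 5.2},{"tx": -1.5,"ty": -5,"tz": 0,"wx": 0,"wy": 0,"wz": 0,"gripper": 5.2},{"tx": -1.5,"ty": -5,"tz": -1,"wx": 0,"wy": 0,"wz": 0,"gripper": 5.2},{"tx": -1.5,"ty": -5,"tz": -2.4,"wx": 0,"wy": 0,"wz": 0,"gripper": 5.2},{"tx": -1.5,"ty": -5,"tz": -4,"wx": 0,"wy": 0,"wz": 0,"gripper": 5.2},{"tx": -1.5,"ty": -4.2,"tz": -4,"wx": 0,"wy": 0,"wz": 0,"gripper": 5.2},{"tx": 0,"ty": 0,"tz": -4,"wx": 0,"wy": 0,"wz": 0,"gripper": 5.2},{"tx": 0,"ty": 0,"tz": -2,"wx": 0,"wy": 0,"wz": 0,"gripper": 5.2},{"tx": 0,"ty": 0,"tz": 0,"wx": 0,"wy": 0,"wz": 0,"gripper": 5.2},{"tx": 0,"ty": 0,"tz": 0,"wx": 0,"wy": 0,"wz": 0,"gripper": 5.2}])

```text
clock: 48.02
ee_pos: [0.4381, -0.3001, 0.0602]
tool_rot: [[0.999, 0.054, 0.001], [0.054, -0.999, -0.001], [0.001, 0.001, -1.0]]
force: [0.3, 0.3, -0.6]
opening: 0.052
```

```bash
python3 chk.py w28
```

```text
[ 0.43813818 -0.30013298  0.06020968] 48.025 [ 0.3  0.3 -0.6] 0.05204220052145847
(435, -303, 42, 42, [326.0, 221.0])
(440, -212, 27, 27, [200.0, 209.0])
```

View pics/w28.png

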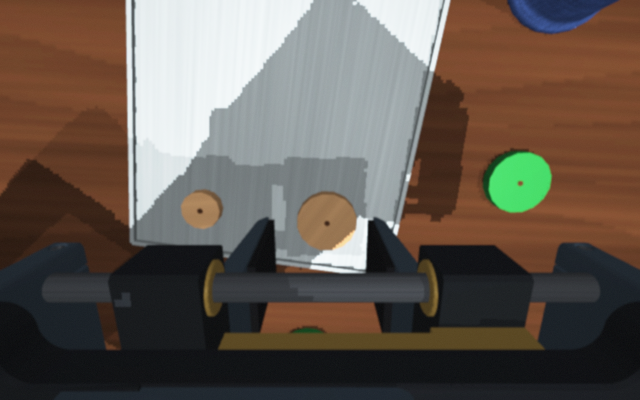

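play_rows(increments=[{"tx": -0.2,"ty": -0.2,"tz": -2.2,"wx": 0,"wy": 0,"wz": 0,"gripper": 5.2},{"tx": 0,"ty": 0,"tz": -1.2,"wx": 0,"wy": 0,"wz": 0,"gripper": 5.2},{"tx": 0,"ty": 0,"tz": -0.7,"wx": 0,"wy": 0,"wz": 0,"gripper": 5.2},{"tx": 0,"ty": 0,"tz": 0,"wx": 0,"wy": 0,"wz": 0,"gripper": 5.2}])

```text
clock: 48.58
ee_pos: [0.4356, -0.3019, 0.0182]
tool_rot: [[0.999, 0.054, -0.0], [0.054, -0.999, 0.0], [-0.0, -0.0, -1.0]]
force: [0.2, -0.3, 1.0]
opening: 0.0523
```

```bash
python3 chk.py w29
```

```text
[ 0.43558202 -0.30190169  0.0182389 ] 48.575 [ 0.2 -0.3  1. ] 0.05228475453039861
(437, -303, 40, 43, [325.0, 241.0])
(442, -212, 25, 27, [171.0, 225.0])
```

play_rows(increments=[{"tx": 0.05,"ty": -0.05,"tz": -0.7,"wx": 0,"wy": 0,"wz": 0,"gripper": 5.2},{"tx": 0,"ty": 0,"tz": -0.65,"wx": 0,"wy": 0,"wz": 0,"gripper": 5.2},{"tx": 0,"ty": 0,"tz": 0,"wx": 0,"wy": 0,"wz": 0,"gripper": 5.2},{"tx": 0,"ty": 0,"tz": 0,"wx": 0,"wy": 0,"wz": 0,"gripper": 4},{"tx": 0,"ty": 0,"tz": 0,"wx": 0,"wy": 0,"wz": 0,"gripper": 4},{"tx": 0,"ty": 0,"tz": 0,"wx": 0,"wy": 0,"wz": 0,"gripper": 4},{"tx": 0,"ty": 0,"tz": 0,"wx": 0,"wy": 0,"wz": 0,"gripper": 4}])

```text
clock: 49.5
ee_pos: [0.4361, -0.3025, 0.0049]
tool_rot: [[0.999, 0.054, 0.0], [0.054, -0.999, -0.0], [0.0, 0.0, -1.0]]
force: [-0.5, 0.2, 0.0]
opening: 0.0432
```

play_rows(increments=[{"tx": 0,"ty": 0,"tz": 1.5,"wx": 0,"wy": 0,"wz": 0,"gripper": 4},{"tx": 0,"ty": 0,"tz": 4,"wx": 0,"wy": 0,"wz": 0,"gripper": 4},{"tx": 0.6,"ty": 1.4,"tz": 4,"wx": 0,"wy": 0,"wz": 0,"gripper": 4},{"tx": 1.5,"ty": 4,"tz": 4,"wx": 0,"wy": 0,"wz": 0,"gripper": 4},{"tx": 1.9,"ty": 5,"tz": 4,"wx": 0,"wy": 0,"wz": 0,"gripper": 4},{"tx": 1.9,"ty": 5,"tz": 0,"wx": 0,"wy": 0,"wz": 0,"gripper": 4},{"tx": 1.9,"ty": 5,"tz": 0,"wx": 0,"wy": 0,"wz": 0,"gripper": 4},{"tx": 1.9,"ty": 5,"tz": 0,"wx": 0,"wy": 0,"wz": 0,"gripper": 4},{"tx": 1.3,"ty": 4,"tz": 0,"wx": 0,"wy": 0,"wz": 0,"gripper": 4},{"tx": 0.6,"ty": 2,"tz": 0,"wx": 0,"wy": 0,"wz": 0,"gripper": 4}])

```text
clock: 50.75
ee_pos: [0.5512, 0.0101, 0.1781]
tool_rot: [[0.998, 0.056, 0.001], [0.056, -0.998, -0.0], [0.001, 0.0, -1.0]]
force: [-0.4, -1.4, 0.2]
opening: 0.0433
```

play_rows(increments=[{"tx": 0,"ty": 0,"tz": 0,"wx": 0,"wy": 0,"wz": 0,"gripper": 4},{"tx": 0,"ty": 0,"tz": -1,"wx": 0,"wy": 0,"wz": 0,"gripper": 4},{"tx": 0,"ty": 0,"tz": -1,"wx": 0,"wy": 0,"wz": 0,"gripper": 4},{"tx": 0,"ty": 0,"tz": 0,"wx": 0,"wy": 0,"wz": 0,"gripper": 4},{"tx": 0,"ty": 0,"tz": 0,"wx": 0,"wy": 0,"wz": 0,"gripper": 4}])

```text
clock: 51.38
ee_pos: [0.5508, 0.0077, 0.1571]
tool_rot: [[0.999, 0.053, -0.0], [0.053, -0.999, -0.0], [-0.0, 0.0, -1.0]]
force: [-0.4, -0.5, -0.1]
opening: 0.0436
```

```bash
python3 chk.py w30
```

```text
[0.5507864  0.00774491 0.15713468] 51.375 [-0.4 -0.5 -0.1] 0.04355762386550755
(486, 6, 63, 82, [321.0, 248.0])
(531, 14, 39, 60, [316.0, 205.0])
(565, 13, 26, 30, [317.0, 173.0])
(704, -216, 28, 51, [584.0, 30.0])
```

View pics/w30.png

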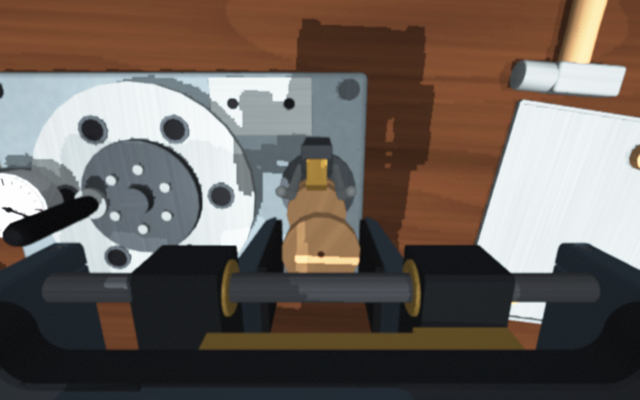

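The catch sits at column 317 and the core at 321, so I need about +3 mm in y and +1 mm in x.

play_rows(increments=[{"tx": 0.1,"ty": 0.33,"tz": -0.2,"wx": 0,"wy": 0,"wz": 0,"gripper": 4},{"tx": 0,"ty": 0,"tz": -0.7,"wx": 0,"wy": 0,"wz": 0,"gripper": 4},{"tx": 0,"ty": 0,"tz": 0,"wx": 0,"wy": 0,"wz": 0,"gripper": 4}])

```text
clock: 51.8
ee_pos: [0.5512, 0.0117, 0.1474]
tool_rot: [[0.999, 0.054, -0.002], [0.054, -0.999, -0.0], [-0.002, 0.0, -1.0]]
force: [0.1, -0.1, -0.5]
opening: 0.0433
```

play_rows(increments=[{"tx": 0.05,"ty": 0,"tz": -0.6,"wx": 0,"wy": 0,"wz": 0,"gripper": 4},{"tx": 0,"ty": 0,"tz": -0.6,"wx": 0,"wy": 0,"wz": 0,"gripper": 4},{"tx": 0,"ty": 0,"tz": -0.6,"wx": 0,"wy": 0,"wz": 0,"gripper": 4},{"tx": 0,"ty": 0,"tz": -0.6,"wx": 0,"wy": 0,"wz": 0,"gripper": 4},{"tx": 0,"ty": 0,"tz": -0.5,"wx": 0,"wy": 0,"wz": 0,"gripper": 4},{"tx": 0,"ty": 0,"tz": -0.15,"wx": 0,"wy": 0,"wz": 0,"gripper": 4},{"tx": 0,"ty": 0,"tz": 0,"wx": 0,"wy": 0,"wz": 0,"gripper": 4}])

```text
clock: 52.68
ee_pos: [0.5527, 0.0114, 0.1179]
tool_rot: [[0.999, 0.054, 0.001], [0.054, -0.999, -0.0], [0.001, 0.0, -1.0]]
force: [2.6, -0.6, 1.7]
opening: 0.0432
```

play_rows(increments=[{"tx": 0,"ty": 0,"tz": -0.1,"wx": 0,"wy": 0,"wz": 0,"gripper": 4},{"tx": 0,"ty": 0,"tz": 0,"wx": 0,"wy": 0,"wz": 0,"gripper": 5.4},{"tx": 0,"ty": 0,"tz": 0,"wx": 0,"wy": 0,"wz": 0,"gripper": 5.4},{"tx": 0,"ty": 0,"tz": 1,"wx": 0,"wy": 0,"wz": 0,"gripper": 5.4},{"tx": 0,"ty": 0,"tz": 2,"wx": 0,"wy": 0,"wz": 0,"gripper": 5.4},{"tx": 0,"ty": 0,"tz": 2.1,"wx": 0,"wy": 0,"wz": 0,"gripper": 5.4},{"tx": 0,"ty": 0,"tz": 0,"wx": 0,"wy": 0,"wz": 0,"gripper": 3}])

```text
clock: 53.55
ee_pos: [0.5534, 0.0117, 0.1697]
tool_rot: [[0.999, 0.054, 0.004], [0.054, -0.999, 0.0], [0.004, 0.0, -1.0]]
force: [0.2, -0.3, -0.1]
opening: 0.0466
```

```bash
python3 chk.py w31
```

```text
[0.55340947 0.01168166 0.1697144 ] 53.55 [ 0.2 -0.3 -0.1] 0.04664129409056953
(506, 10, 88, 63, [321.0, 222.0])
(565, 11, 26, 26, [323.0, 174.0])
(595, -302, 26, 17, [632.0, 161.0])
(708, -216, 28, 58, [578.0, 33.0])
```

View pics/w31.png

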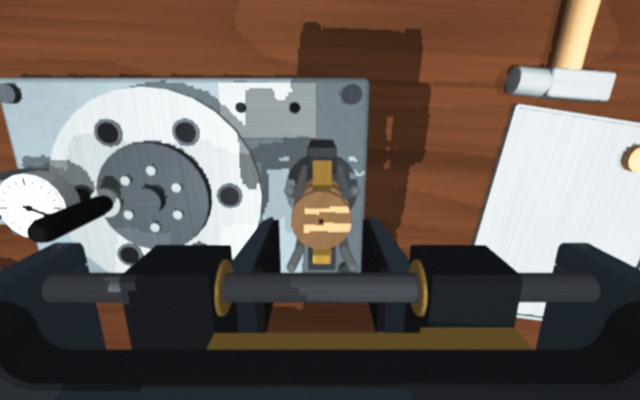

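The fourth core lies flat at (321,221). Pushing it down.

play_rows(increments=[{"tx": 0,"ty": 0,"tz": 0,"wx": 0,"wy": 0,"wz": 0,"gripper": 0},{"tx": 0,"ty": 0,"tz": 0,"wx": 0,"wy": 0,"wz": 0,"gripper": 0},{"tx": 0,"ty": 0,"tz": 0,"wx": 0,"wy": 0,"wz": 0,"gripper": 0},{"tx": -0.05,"ty": 0,"tz": -1.5,"wx": 0,"wy": 0,"wz": 0,"gripper": 0},{"tx": 0,"ty": 0,"tz": -1.5,"wx": 0,"wy": 0,"wz": 0,"gripper": 0},{"tx": 0,"ty": 0,"tz": -1,"wx": 0,"wy": 0,"wz": 0,"gripper": 0},{"tx": 0,"ty": 0,"tz": -0.5,"wx": 0,"wy": 0,"wz": 0,"gripper": 0},{"tx": 0,"ty": 0,"tz": -0.4,"wx": 0,"wy": 0,"wz": 0,"gripper": 0},{"tx": 0,"ty": 0,"tz": -0.4,"wx": 0,"wy": 0,"wz": 0,"gripper": 0},{"tx": 0,"ty": 0,"tz": -0.4,"wx": 0,"wy": 0,"wz": 0,"gripper": 0}])

```text
clock: 54.85
ee_pos: [0.5524, 0.0115, 0.1111]
tool_rot: [[0.999, 0.054, 0.002], [0.054, -0.999, -0.0], [0.002, 0.0, -1.0]]
force: [-0.7, -0.2, 4.1]
opening: 0.0005
```

play_rows(increments=[{"tx": 0,"ty": 0,"tz": -0.4,"wx": 0,"wy": 0,"wz": 0,"gripper": 0},{"tx": 0,"ty": 0,"tz": -0.4,"wx": 0,"wy": 0,"wz": 0,"gripper": 0},{"tx": 0,"ty": 0,"tz": -0.15,"wx": 0,"wy": 0,"wz": 0,"gripper": 0},{"tx": 0,"ty": 0,"tz": 0,"wx": 0,"wy": 0,"wz": 0,"gripper": 0}])

```text
clock: 55.35
ee_pos: [0.5521, 0.0116, 0.1011]
tool_rot: [[0.999, 0.054, 0.0], [0.054, -0.999, -0.0], [0.0, 0.0, -1.0]]
force: [1.6, -0.4, 2.5]
opening: 0.0006
```

play_rows(increments=[{"tx": 0,"ty": 0,"tz": 1,"wx": 0,"wy": 0,"wz": 0,"gripper": 0},{"tx": 0,"ty": 0,"tz": 3,"wx": 0,"wy": 0,"wz": 0,"gripper": 0},{"tx": 0,"ty": 0,"tz": 3,"wx": 0,"wy": 0,"wz": 0,"gripper": 2},{"tx": 0,"ty": 0,"tz": 3,"wx": 0,"wy": 0,"wz": 0,"gripper": 5.2},{"tx": -2,"ty": 0,"tz": 3,"wx": 0,"wy": 0,"wz": 0,"gripper": 5.2},{"tx": -3,"ty": 1,"tz": 2,"wx": 0,"wy": 0,"wz": 0,"gripper": 5.2},{"tx": -3,"ty": 2,"tz": 1,"wx": 0,"wy": 0,"wz": 0,"gripper": 5.2},{"tx": 0,"ty": 3,"tz": 0,"wx": 0,"wy": 0,"wz": 0,"gripper": 5.2},{"tx": 0,"ty": 0,"tz": 0,"wx": 0,"wy": 0,"wz": 0,"gripper": 5.2}])

```text
clock: 56.48
ee_pos: [0.4708, 0.0727, 0.2616]
tool_rot: [[0.998, 0.057, -0.001], [0.057, -0.998, 0.0], [-0.001, -0.0, -1.0]]
force: [0.6, -0.1, -1.0]
opening: 0.0517
```

```bash
python3 chk.py w32;  python3 -c "
from needle import *
f=cv2.imread('pics/w32.png'); cv2.imwrite('pics/w32c.png',cv2.resize(f[20:220,40:440],None,fx=2,fy=2,interpolation=cv2.INTER_CUBIC)); val('d32')
t=snap('side');cv2.imwrite('pics/s32.png',cv2.resize(t['frame'][110:250,250:400],None,fx=4,fy=4,interpolation=cv2.INTER_CUBIC))
snap('side','s32f')"
```

```text
[0.47078357 0.07270304 0.26161863] 56.475 [ 0.6 -0.1 -1. ] 0.05166711454774208
(594, -302, 26, 17, [634.0, 86.0])
(554, -6, 56, 105, [389.0, 103.0])
needle 3.395 len 12 n 155 pv [123 106] phi_world -128.59deg R 0.1164 t 56.58 op 0.052 F [-0.2  0.  -0.5]
```

View pics/w32c.png

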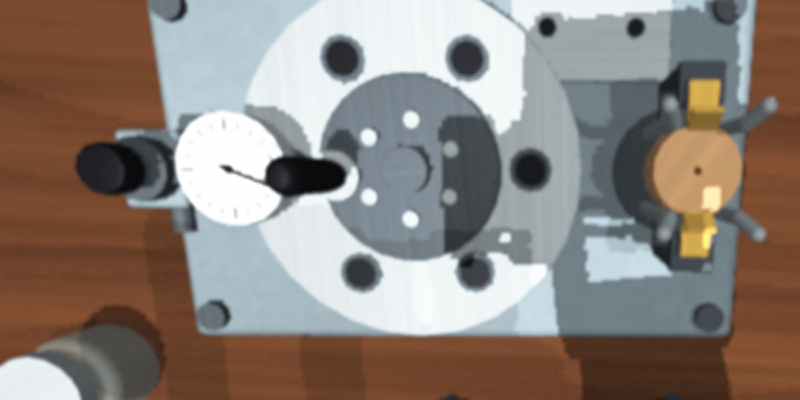

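View pics/d32.png

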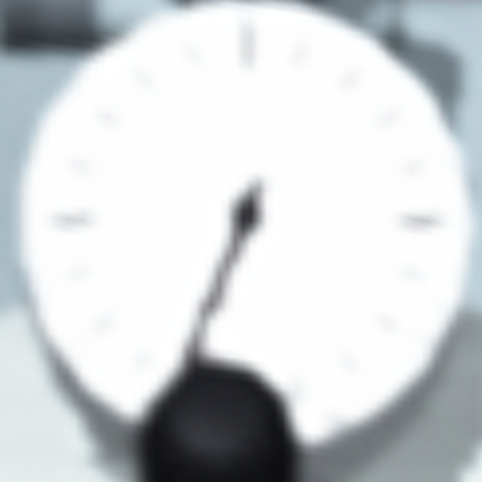

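View pics/s32.png

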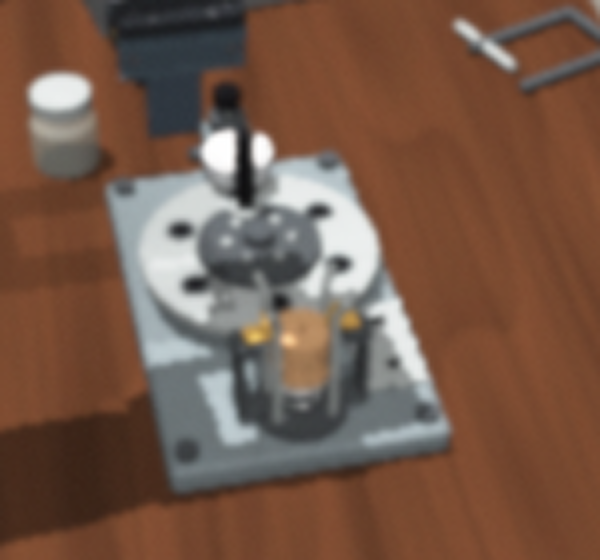

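View pics/s32f.png

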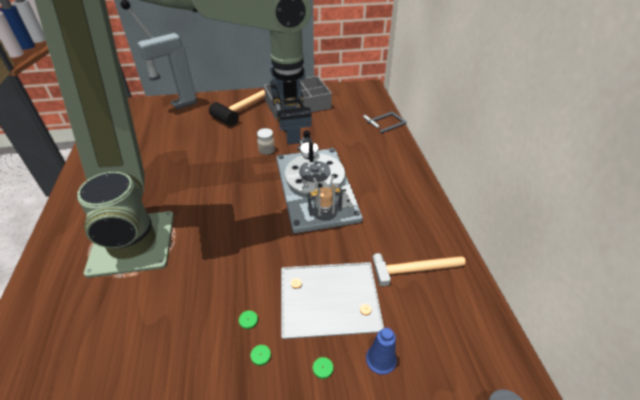

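All four cores are stacked under the catches, and only the two small cores remain in the tray. The handle partly hides the needle here, so I'll take one clear view from the gauge side.

play_rows(increments=[{"tx": 0,"ty": 3,"tz": 0,"wx": 0,"wy": 0,"wz": 0,"gripper": 5.2},{"tx": 0,"ty": 4,"tz": 0,"wx": 0,"wy": 0,"wz": 0,"gripper": 5.2},{"tx": 0,"ty": 4,"tz": 0,"wx": 0,"wy": 0,"wz": 0,"gripper": 5.2},{"tx": 0,"ty": 4,"tz": 0,"wx": 0,"wy": 0,"wz": 0,"gripper": 5.2},{"tx": 0,"ty": 4,"tz": 0,"wx": 0,"wy": 0,"wz": 0,"gripper": 5.2},{"tx": 0,"ty": 3,"tz": -2,"wx": 0,"wy": 0,"wz": 0,"gripper": 5.2},{"tx": 0,"ty": 0,"tz": -2,"wx": 0,"wy": 0,"wz": 0,"gripper": 5.2},{"tx": 0,"ty": 0,"tz": 0,"wx": 0,"wy": 0,"wz": 0,"gripper": 5.2},{"tx": 0,"ty": 0,"tz": 0,"wx": 0,"wy": 0,"wz": 0,"gripper": 5.2}])

```text
clock: 57.8
ee_pos: [0.4724, 0.2911, 0.2218]
tool_rot: [[0.999, 0.053, 0.001], [0.053, -0.999, 0.0], [0.001, -0.0, -1.0]]
force: [0.0, 0.4, -0.1]
opening: 0.0521
```

```bash
python3 -c "
from needle import *
val('d33'); s=snap('wrist','w33')
print(get_obs()['ee_pos'])"
```

```text
needle 3.533 len 59 n 548 pv [122 123] phi_world 118.96deg R 0.1473 t 57.85 op 0.0519 F [0.8 0.3 0.2]
[0.47253017 0.29125231 0.22227224]
```

View pics/d33.png

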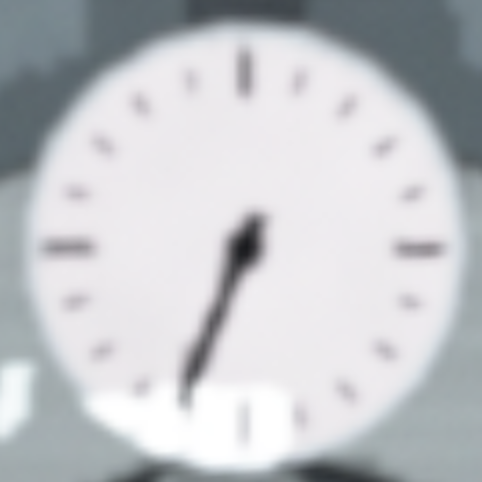

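View pics/w33.png

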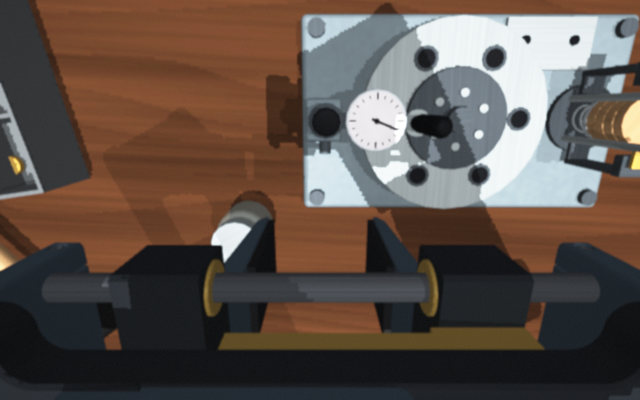

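The clear view reads 3.53 rad, which equals the fitted peak. The gauge is home, the stack of cores sits in the magazine, and the arm is clear of everything. Handing in.

```bash
python3 -c "
from station import ticket,get_obs
print(ticket.close_job(), get_obs()['clock'])"
```

```text
the job is handed in; nothing more can be done
the job is handed in; nothing more can be done
```

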